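# Clear the chips, uncap the housings and load the plate

## Robot

A 7-joint arm with a two-finger parallel gripper is mounted at the origin on the work surface. World frame = base frame: x ahead of the robot, y to its left, z up, the work surface at z = 0. Lengths are in m, angles in degrees, forces in N, time in s.
With the tool pointing down it reaches from about 0.425 to 0.8 m from the base axis. Payload 8.3 kg.
Tool frame: the origin (TCP) lies where the fingers leave the gripper's body, on its centre line; the fingertips stand 73 mm ahead of it and the grasp point (between the pads) lies 54 mm ahead of it; z points along the fingers, y is the line along which they close (so a half turn about z gives the same grasp; the last joint's range is limited). The gripper opens to 85 mm and grips with 20 to 120 N. Pads are 22 mm wide; open, the fingers measure 114 mm over their backs; the gripper's body (76 mm by 85 mm) begins 54 mm behind the grasp point. The pads swing forward as they close: fully open they stand 13 mm farther back than shut.
Start: joints at [-78.489, 21.967, 0.94, 78.501, -0.361, 79.538, -2.664], TCP at [0.163, 0.603, 0.304] pointing down, gripper open.
Joint ranges: [-169.22, 169.22], [-14.56, 117.87], [-87.37, 89.26], [10.42, 133.3], [-82.24, 262.24], [0.94, 117.77], [-172.7, 172.7]. Speed limits (degrees/s): [136.94, 136.94, 172.46, 172.46, 180, 180, 180].

## Interface

Orientations are given as [roll, pitch, yaw] about the fixed x, y, z axes, in that order (R = Rz(yaw) Ry(pitch) Rx(roll)).
In Python, from bench import robot, viewer, workorder, models gives the robot as it stands.
- The arm moves only by the tool drive_tool, never from a script. Its argument "commands" is a list that holds one entry, the list of rows, each a list of 5 numbers: the opening, from 0 (shut) to 1 (fully open), then the shift along the tool's x, y, z normalised to -1 to 1, where 1 is 10 cm, then the turn about the tool's z normalised to -1 to 1, where 1 is 90 degrees. A call has exactly 5 rows; each row is the pose to reach, as a shift and turn from the pose commanded when the call began, along the tool's axes at that moment; what a row does not reach only later rows make up. A row lasts 1/10 s, in which the tool goes at most 50 mm and 8.59 degrees, less where a joint would pass 70% of its speed; a pose out of reach is approached as far as the arm can. A call with a number of a shift or a turn outside -1 to 1 is refused whole. A call with a gripper value outside its range is refused whole. The fingers move at their own pace and stop on an object; "force" is the grip in N (left out, the last holds). Time passes only in rows, so rows that repeat a pose let the fingers close, or fill a call up. It gives the time, the measured TCP pose, the force, the opening and the grip force at its end, in the units of the state.
- robot.sense(): the state, without advancing time (a new reading comes with each control period).
- viewer.grab_frame(name): name is "side" or "top"; returns a dict with "frame" (480x640x3 uint8, red, green, blue), "range_z" (480x640 float32, m along the optical axis (not along the pixel's ray), 0 where there is no reading), "fx", "fy", "cx", "cy" (pixels), "position" and "attitude" of the camera in the world. Camera axes: x right, y up, looking along -z (the intrinsics and any distortion apply to the point x, -y, -z); pixel columns grow to the right and rows downward; lengths in m; the calibration is good to about 2 mm. A picture is of the moment at which its call begins.
- workorder.job_done(): hands the job in; it is judged then, once.
Trained networks look in a picture, given as the dict that the camera call returned (one of the last four; its "shot" number tells which), for a name from the list of things; names that differ only in an ending like _2 or _b are one class to them, and where a whole thing is asked for, a point or a joint stands for the part that bears it (a point fixed in the world has none). Each returns a list of dicts, best first, with "score" (0 to 1); they miss things now and then, are a little off and sometimes report something else, mostly with a low value. They report only what shows in the picture. A call takes as long as a camera call. They do not tell look-alikes from the thing itself.
- models.look_for(query, picture): "location" ([x, y, z] in m, in the coordinates of the camera as it stood for that picture, good to about 4 mm: the middle of the surface that is visible of it).
The state is a dict: "clock": time; "joints": joint angles; "joint_vel": joint speeds; "tau": joint torques, N m; "tool_pos": TCP position; "orientation": TCP orientation; "ft_force": force on the tool from outside, world axes, zero at the start; "moment": the same for the moment, N m; "opening": finger opening in m; "grip_force": force on a finger pad.
Only numpy, scipy, OpenCV 4.12 (cv2) and the standard library are available. Lean on these libraries where they do the work, as an engineer would, in place of code of your own. Each camera call takes 0.05 s, during which the arm holds its last target. There are 200 camera calls.

## Task

The steel assembly plate is littered with brass chips: leave the purple housings capped on the bench for now, hold the scraper block and push every chip over the plate's open edge into the gutter (never with the fingers), then put the scraper away standing upright in its shallow wooden tray. After that lift off every cap and set each, knob up, flat in a compartment of its own in the three-compartment rack, and stand all three bare housings upright and wholly on the cleared plate, leaving the bottle, jar, glue tube and wrench where they are.

Things in the scene. Friction and masses are not known exactly. Their poses are not given: they have to be found in the camera images.
- plate: Fixed steel assembly plate; flat top 40 mm above the bench. Origin: on the bench under the middle of its working area, which spans x -85..85, y -100..100 mm. A rim 6 mm thick, 12 mm high runs along its -x, +x and +y sides; the -y edge (y = -100) is open and drops into the gutter.
- gutter (a point): Middle of the floor of the aluminium gutter fixed to the plate's open edge, 5 mm above the bench. Open-topped; inside 172 mm (plate x) by 72 mm (plate y -172..-100); outer walls 40 mm high above the bench.
- rack: Fixed grey cap rack: open box 78 x 226 x 26 mm (wall and floor 4 mm), long along its y, split by two walls into three compartments, each about 70 x 70 mm inside. Origin: centre of its underside.
- tray: Fixed shallow plywood tray for the scraper, 146 (its x) x 68 (its y) x 18 mm high outside, walls and floor 5 mm. Origin: centre of its underside, 5 mm below its inner floor.
- scraper: Loose scraper block, 0.22 kg: black rubber block 105 mm (its x) x 34 mm (its y) x 24 mm high, with an upright wooden grip on top, 70 mm (x) x 22 mm (y), from 22 to 62 mm above the underside. Origin: centre of the underside; z up through the grip. Stands on the bench at the start.
- slot1 (a point): Centre of the floor of a rack compartment, 4 mm above the bench.
- housing1: Loose purple machined housing, 0.45 kg, round: base flange 72 mm across and 10 mm high, body 64 mm across up to a shoulder at 50 mm (where the rim of a cap rests), then a neck 47 mm across up to 63 mm. Origin: centre of its underside, z up. It may or may not wear a cap.
- cap1: Loose white plastic dust cap, 60 g, may be absent: round skirt 58 mm across and 19 mm high, open below (inside 52 mm across, 15 mm deep), with an upright round knob on top, 22 mm across, from 19 to 49 mm above the skirt's rim. Origin: centre of the skirt's open rim (underside), z up through the knob. Starts resting loosely on the housing of the same number.
- slot2 (a point): Centre of the floor of a rack compartment, 4 mm above the bench.
- housing2: Loose purple machined housing, 0.45 kg, round: base flange 72 mm across and 10 mm high, body 64 mm across up to a shoulder at 50 mm (where the rim of a cap rests), then a neck 47 mm across up to 63 mm. Origin: centre of its underside, z up. It may or may not wear a cap.
- cap2: Loose white plastic dust cap, 60 g, may be absent: round skirt 58 mm across and 19 mm high, open below (inside 52 mm across, 15 mm deep), with an upright round knob on top, 22 mm across, from 19 to 49 mm above the skirt's rim. Origin: centre of the skirt's open rim (underside), z up through the knob. Starts resting loosely on the housing of the same number.
- slot3 (a point): Centre of the floor of a rack compartment, 4 mm above the bench.
- housing3: Loose purple machined housing, 0.45 kg, round: base flange 72 mm across and 10 mm high, body 64 mm across up to a shoulder at 50 mm (where the rim of a cap rests), then a neck 47 mm across up to 63 mm. Origin: centre of its underside, z up. It may or may not wear a cap.
- cap3: Loose white plastic dust cap, 60 g, may be absent: round skirt 58 mm across and 19 mm high, open below (inside 52 mm across, 15 mm deep), with an upright round knob on top, 22 mm across, from 19 to 49 mm above the skirt's rim. Origin: centre of the skirt's open rim (underside), z up through the knob. Starts resting loosely on the housing of the same number.
- chip1: Loose crooked brass chip, about 22 to 28 mm long, 10 mm wide and 10 mm thick, may be absent. Origin: about the middle of its underside. Starts on the plate.
- chip2: Loose crooked brass chip, about 22 to 28 mm long, 10 mm wide and 10 mm thick, may be absent. Origin: about the middle of its underside. Starts on the plate.
- chip3: Loose crooked brass chip, about 22 to 28 mm long, 10 mm wide and 10 mm thick, may be absent. Origin: about the middle of its underside. Starts on the plate.
- chip4: Loose crooked brass chip, about 22 to 28 mm long, 10 mm wide and 10 mm thick, may be absent. Origin: about the middle of its underside. Starts on the plate.
- chip5: Loose crooked brass chip, about 22 to 28 mm long, 10 mm wide and 10 mm thick, may be absent. Origin: about the middle of its underside. Starts on the plate.
- tumbler: Bystander: steel drinking bottle 72 mm across, 140 mm high, standing. Origin: centre of underside.
- jar: Bystander: amber jar with white lid, 68 mm across, 65 mm high. Origin: centre of underside.
- glue: Bystander: white glue tube lying flat, 100 x 22 x 18 mm with a red nozzle. Origin: under its middle.
- wrench: Bystander: 180 mm steel wrench lying flat. Origin: under its middle.
Things that resemble listed ones, but are neither listed nor needed, are in the scene too. Several things have the shape of the tray; the one meant has the colours described above.

How it is judged (in metres and radians):
On the way, in this order (a step that is already met when the one before it is completed fails the run):
1. all chips lie in the gutter, with every cap still on its housing and the housings still on the bench (y of chip1 in the frame of plate between -0.176 and -0.097 m and x of chip1 in the frame of plate between -0.09 and 0.09 m and z of each of chip1, chip2, chip3, chip4, chip5 in the frame of plate below 0.036 m and y of chip2 in the frame of plate between -0.176 and -0.097 m and x of chip2 in the frame of plate between -0.09 and 0.09 m and y of chip3 in the frame of plate between -0.176 and -0.097 m and x of chip3 in the frame of plate between -0.09 and 0.09 m and y of chip4 in the frame of plate between -0.176 and -0.097 m and x of chip4 in the frame of plate between -0.09 and 0.09 m and y of chip5 in the frame of plate between -0.176 and -0.097 m and x of chip5 in the frame of plate between -0.09 and 0.09 m and horizontal distance between cap1 and housing1 below 0.01 m and z of cap1 in the frame of housing1 below 0.058 m and horizontal distance between cap2 and housing2 below 0.01 m and z of cap2 in the frame of housing2 below 0.058 m and horizontal distance between cap3 and housing3 below 0.01 m and z of cap3 in the frame of housing3 below 0.058 m and height (world z) of each of housing1, housing2, housing3 below 0.02 m), for 0.2 s.
2. the scraper stands upright on the floor of its tray, released, with the caps still on and the housings still on the bench (horizontal distance between scraper and tray below 0.026 m and z of scraper in the frame of tray below 0.013 m and angle between scraper's own z axis and vertical below 0.1 rad and linear speed of scraper below 0.02 m/s and contact force between the fingers and scraper below 0.1 N and horizontal distance between cap1 and housing1 below 0.01 m and z of cap1 in the frame of housing1 below 0.058 m and horizontal distance between cap2 and housing2 below 0.01 m and z of cap2 in the frame of housing2 below 0.058 m and horizontal distance between cap3 and housing3 below 0.01 m and z of cap3 in the frame of housing3 below 0.058 m and height (world z) of each of housing1, housing2, housing3 below 0.02 m), for 0.2 s.
At the end, for the whole second after the job is handed in: Chips in the gutter; scraper upright (0.1 rad) on the tray floor within 26 mm of its centre; every cap knob up (0.12 rad) on the floor of its own rack compartment, within 14 mm of its centre; all three housings upright (0.08 rad) and wholly on top of the plate; all at rest (y of chip1 in the frame of plate between -0.176 and -0.097 m and x of chip1 in the frame of plate between -0.09 and 0.09 m and z of each of chip1, chip2, chip3, chip4, chip5 in the frame of plate below 0.036 m and y of chip2 in the frame of plate between -0.176 and -0.097 m and x of chip2 in the frame of plate between -0.09 and 0.09 m and y of chip3 in the frame of plate between -0.176 and -0.097 m and x of chip3 in the frame of plate between -0.09 and 0.09 m and y of chip4 in the frame of plate between -0.176 and -0.097 m and x of chip4 in the frame of plate between -0.09 and 0.09 m and y of chip5 in the frame of plate between -0.176 and -0.097 m and x of chip5 in the frame of plate between -0.09 and 0.09 m and horizontal distance between scraper and tray below 0.026 m and z of scraper in the frame of tray below 0.013 m and angle between scraper's own z axis and vertical below 0.1 rad and linear speed of each of scraper, cap1, cap2, cap3, housing1, housing2, housing3 below 0.02 m/s and ((horizontal distance between cap1 and slot1 below 0.014 m and z of cap1 in the frame of slot1 below 0.008 m) or (horizontal distance between cap1 and slot2 below 0.014 m and z of cap1 in the frame of slot2 below 0.008 m) or (horizontal distance between cap1 and slot3 below 0.014 m and z of cap1 in the frame of slot3 below 0.008 m)) and angle between each of cap1, cap2, cap3's own z axis and vertical below 0.12 rad and ((horizontal distance between cap2 and slot1 below 0.014 m and z of cap2 in the frame of slot1 below 0.008 m) or (horizontal distance between cap2 and slot2 below 0.014 m and z of cap2 in the frame of slot2 below 0.008 m) or (horizontal distance between cap2 and slot3 below 0.014 m and z of cap2 in the frame of slot3 below 0.008 m)) and ((horizontal distance between cap3 and slot1 below 0.014 m and z of cap3 in the frame of slot1 below 0.008 m) or (horizontal distance between cap3 and slot2 below 0.014 m and z of cap3 in the frame of slot2 below 0.008 m) or (horizontal distance between cap3 and slot3 below 0.014 m and z of cap3 in the frame of slot3 below 0.008 m)) and x of housing1 in the frame of plate between -0.053 and 0.053 m and y of housing1 in the frame of plate between -0.063 and 0.068 m and z of housing1 in the frame of plate between 0.036 and 0.045 m and angle between each of housing1, housing2, housing3's own z axis and vertical below 0.08 rad and x of housing2 in the frame of plate between -0.053 and 0.053 m and y of housing2 in the frame of plate between -0.063 and 0.068 m and z of housing2 in the frame of plate between 0.036 and 0.045 m and x of housing3 in the frame of plate between -0.053 and 0.053 m and y of housing3 in the frame of plate between -0.063 and 0.068 m and z of housing3 in the frame of plate between 0.036 and 0.045 m); the robot touches nothing.
It fails at once if a finger pushes a chip (contact force between the fingers and chip1 above 1 N or contact force between the fingers and chip2 above 1 N or contact force between the fingers and chip3 above 1 N or contact force between the fingers and chip4 above 1 N or contact force between the fingers and chip5 above 1 N).
It fails at once if the bottle, jar, glue tube or wrench is moved more than 40 mm or the bottle or jar is tipped (distance of any of tumbler, jar, glue, wrench from where it was at the start of the episode above 0.04 m or angle between any of tumbler, jar's own z axis and vertical above 0.4 rad).
Of cap1, cap2, cap3 only 2 to 3 are there at a start; the rules pass over those that are not, and their reading is None.
Of chip1, chip2, chip3, chip4, chip5 only 3 to 5 are there at a start; the rules pass over those that are not, and their reading is None.
At some moment in a run one of scraper, housing1, housing2, housing3 may be knocked a few centimetres aside while the robot is not near it.
It also fails if it takes over 210 s, if anything falls off the work surface, if the arm or the gripper's body presses on something with over 40 N, if the wrist force passes 120 N, or if a joint passes its speed limit or range.

## Working session

There is one attempt and no reset: what is moved stays moved. The work goes in short steps, Python scripts to look and compute and a tool call to move; the robot and the scene stay as the last step left them, time stands still between calls to the robot, and variables do not carry over. Pictures are saved under pics/ and viewed, at most 14 in all, crops included, and the job is handed in when it is done.

Besides the shell and the picture viewer there is one more tool, called after "Emit:" by a JSON object that holds its "name" and its "arguments". drive_tool: Moves the arm, as the interface text tells. Its arguments: {"type":"object","properties":{"commands":{"type":"array","items":{"type":"array","items":{"type":"array","items":{"type":"number","minimum":-1,"maximum":1}}}},"force":{"type":"number"}},"required":["commands"]}

```bash
ls; mkdir -p pics
cat > h.py <<'E'
import numpy as np, cv2
from scipy.spatial.transform import Rotation as R
from bench import robot, viewer, workorder, models
def cam(p):
    a=np.array(p["attitude"],float)
    M=a if a.shape==(3,3) else (R.from_euler('xyz',a,degrees=True).as_matrix() if a.size==3 else R.from_quat(a).as_matrix())
    return M,np.array(p["position"])
def cloud(p):
    z=p["range_z"]; v,u=np.mgrid[:480,:640]
    c=np.stack([(u-p["cx"])/p["fx"]*z,-(v-p["cy"])/p["fy"]*z,-z],-1)
    M,t=cam(p); w=c@M.T+t; w[z==0]=np.nan; return w
def pix(p,w):
    M,t=cam(p); c=(np.array(w)-t)@M; return c[0]/-c[2]*p["fx"]+p["cx"], -c[1]/-c[2]*p["fy"]+p["cy"]
def look(p,n):
    M,t=cam(p); return [(round(d["score"],2),np.round(M@np.array(d["location"])+t,3).tolist()) for d in models.look_for(n,p)]
def save(p,f): cv2.imwrite(f,p["frame"][:,:,::-1])
E
python3 - <<'E'
from h import *
for n in ("top","side"):
    p=viewer.grab_frame(n); save(p,f"pics/{n}0.png"); print(n,{k:v for k,v in p.items() if k not in("frame","range_z")})
    np.savez(f"{n}0.npz",w=cloud(p),f=p["frame"])
    for q in "plate gutter rack tray scraper housing1 cap1 chip1 tumbler jar glue wrench".split(): print(q,look(p,q)[:7])
print(robot.sense())
E
```

```text
pics
top {'fx': 501.1898041030768, 'fy': 501.1898041030768, 'cx': 315.7868775908612, 'cy': 236.64992088949546, 'position': array([ 3.28095483e-01, -4.92569899e-04,  1.40616244e+00]), 'attitude': array([  9.17413461,  -0.3730011 , -88.670899  ]), 'shot': 1}
plate [(0.65, [0.479, -0.197, 0.044])]
gutter [(0.78, [0.478, -0.205, 0.041]), (0.34, [0.48, -0.184, 0.047])]
rack [(0.89, [0.651, 0.071, 0.01]), (0.29, [0.484, 0.046, 0.031])]
tray [(0.7, [0.289, 0.389, 0.002]), (0.58, [0.604, 0.357, 0.009])]
scraper [(0.58, [0.686, -0.169, 0.03])]
housing1 [(0.68, [0.45, 0.157, 0.02]), (0.55, [0.481, 0.045, 0.031])]
cap1 [(0.89, [0.469, 0.175, 0.073]), (0.6, [0.505, 0.055, 0.071])]
chip1 [(0.53, [0.433, -0.219, 0.049]), (0.34, [0.483, 0.047, 0.033])]
tumbler [(0.63, [0.438, 0.496, 0.099])]
jar [(0.86, [0.469, -0.47, 0.067])]
glue [(0.62, [0.59, -0.425, 0.017])]
wrench [(0.68, [0.804, 0.047, 0.009])]
side {'fx': 619.6889728481926, 'fy': 619.6889728481926, 'cx': 323.58273550582805, 'cy': 235.77019837919673, 'position': array([-0.1013793 , -0.90301115,  1.13269638]), 'attitude': array([ 46.43253329,
[... 751 characters left out ...]
'clock': 1.3, 'joints': array([-78.49085948,  21.96721864,   0.93910703,  78.4997248 ,
        -0.36058949,  79.53671047,  -2.66374126]), 'joint_vel': array([ 0.11415333,  0.02913273, -0.0788077 ,  0.01177482,  0.00317987,
        0.1291793 , -0.06092337]), 'tau': array([-7.79924794e-04, -6.27336860e+01,  8.42169933e-01, -3.72073066e+01,
        1.64678186e-02,  3.03843117e-03, -3.94256165e-05]), 'tool_pos': array([0.16290773, 0.60339652, 0.30388878]), 'orientation': array([-1.79999062e+02, -3.26845463e-03,  1.64890691e+02]), 'ft_force': array([-0.89954433,  0.05688152, -0.07457249]), 'moment': array([-0.0225146 , -0.01405033, -0.01951123]), 'grip_force': 0.0, 'opening': 0.08552733121246352}
```

View pics/top0.png

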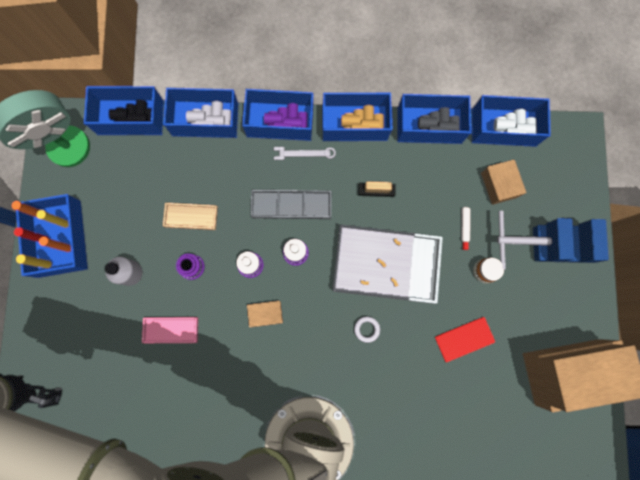

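View pics/side0.png

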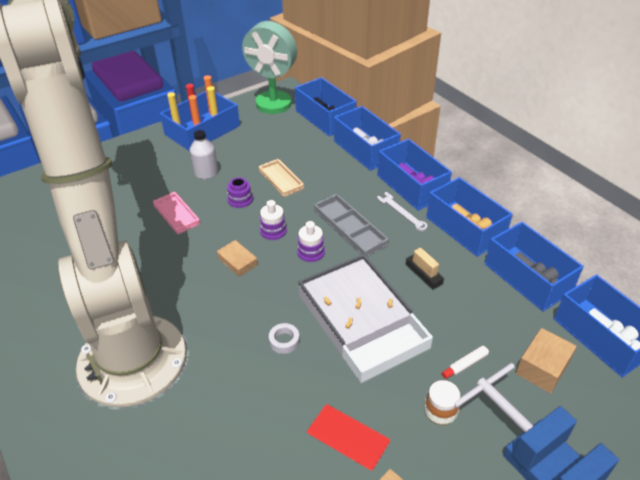

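Top view: four chips at (397,242), (381,262), (364,282) and (394,282) on the plate, with the gutter to its right. The scraper is at (377,188), the plywood tray at (190,215) and the rack at (290,204). The capped housings are at (249,263) and (294,250), and the bare one is at (190,265). Next I'll measure positions from the depth clouds.

```bash
cat >> h.py <<'E'
def rect(pts):
    (c,s,a)=cv2.minAreaRect((pts[:,:2]*1000).astype(np.float32)); return np.round(c,1),np.round(s,1),round(a,1)
def sel(w,c,r,z0,z1):
    m=(np.hypot(w[...,0]-c[0],w[...,1]-c[1])<r)&(w[...,2]>z0)&(w[...,2]<z1); return w[m]
def trim(pts):  # drop isolated points
    from scipy.spatial import cKDTree
    n=np.array([len(i) for i in cKDTree(pts[:,:2]).query_ball_point(pts[:,:2],.006)]); return pts[n>=6]
def chips(p,w=None):
    w=cloud(p) if w is None else w
    hsv=cv2.cvtColor(np.ascontiguousarray(p["frame"]),cv2.COLOR_RGB2HSV)
    m=cv2.inRange(hsv,(8,110,90),(28,255,255)); 
    n,l,s,c=cv2.connectedComponentsWithStats(m)
    out=[]
    for i in range(1,n):
        if s[i,4]<8: continue
        q=np.nanmedian(w[l==i],0)
        if .3<q[0]<.62 and -.36<q[1]<-.06: out.append((np.round(c[i]).tolist(),int(s[i,4]),np.round(q,3).tolist()))
    return out
E
python3 - <<'E'
from h import *
for n in("top","side"):
    d=np.load(n+"0.npz"); w=d["w"]; print(n)
    print(" chips",chips({"frame":d["f"]},w))
    for nm,c,r,z0,z1 in [("scr grip",(.685,-.175),.08,.045,.08),("scr all",(.685,-.175),.08,.012,.08),("plate+",(.475,-.2),.2,.03,.07),("rim",(.475,-.2),.2,.047,.07),
       ("h1",(.465,.172),.05,.08,.11),("h2",(.503,.047),.05,.08,.11),("h3",(.45,.325),.06,.055,.09),("h1b",(.465,.172),.055,.06,.075),("h2b",(.503,.047),.055,.06,.075),("rack",(.65,.07),.15,.018,.04),("tray",(.604,.357),.1,.012,.03),
       ]:
        q=sel(w,c,r,z0,z1)
        if nm.startswith("scr"): q=q
        q=trim(q) if len(q)>10 else q
        print(nm,len(q),rect(q) if len(q)>4 else q, np.round(np.percentile(q[:,2],[5,50,95]),3) if len(q) else 0)
E
```

```text
top
 chips [([397.0, 242.0], 13, [0.538, -0.227, 0.052]), ([381.0, 262.0], 17, [0.482, -0.184, 0.052]), ([394.0, 282.0], 17, [0.428, -0.219, 0.052]), ([364.0, 282.0], 13, [0.426, -0.137, 0.051])]
scr grip 227 (array([ 692.7, -172.4]), array([68.6, 23.1]), 88.9) [0.05  0.062 0.067]
scr all 502 (array([ 691.9, -173.7]), array([106.5,  32.9]), 88.8) [0.018 0.034 0.066]
plate+ 5344 (array([ 480.3, -202.3]), array([284.5, 183.4]), 84.7) [0.037 0.042 0.054]
rim 627 (array([ 483.8, -161.5]), array([203. , 183.3]), 84.9) [0.048 0.053 0.058]
h1 60 (array([470.1, 177.7]), array([20.8, 20. ]), 63.9) [0.087 0.101 0.104]
h2 60 (array([507.9,  53.2]), array([20.3, 20.1]), 31.0) [0.088 0.1   0.105]
h3 252 (array([461.3, 341.8]), array([46.8, 46.1]), 13.3) [0.059 0.064 0.069]
h1b 294 (array([470.2, 178. ]), array([55.8, 56.3]), 86.8) [0.065 0.07  0.074]
h2b 292 (array([508.2,  53.6]), array([57.1, 53.9]), 1.4) [0.066 0.07  0.074]
rack 437 (array([645.3,  69.4]), array([ 80.2, 224. ]), 0.6) [0.019 0.026 0.031]
tray 304 (array([604.3, 354.3]), array([147.5,  68.9]), 88.1) [0.013 0.019 0.024]
side
 chi
[... 379 characters left out ...]
76.2, -201.6]), array([288.8, 186.2]), 85.2) [0.035 0.04  0.052]
rim 795 (array([ 479.7, -162. ]), array([208.1, 184.6]), 84.6) [0.048 0.051 0.055]
h1 72 (array([464.2, 175.6]), array([19.6, 22. ]), 11.9) [0.082 0.095 0.102]
h2 86 (array([503.3,  51.8]), array([22.8, 20.1]), 71.7) [0.081 0.096 0.101]
h3 157 (array([456.5, 339.6]), array([43.9, 44. ]), 39.1) [0.057 0.063 0.067]
h1b 231 (array([464. , 174.5]), array([56. , 56.3]), 71.3) [0.062 0.068 0.073]
h2b 261 (array([501.5,  50.4]), array([55.2, 55.3]), 55.6) [0.061 0.068 0.072]
rack 530 (array([594.6,  68.8]), array([174.4, 229.6]), 1.3) [0.018 0.023 0.029]
tray 125 (array([597. , 354.5]), array([148.6,  67. ]), 89.2) [0.012 0.017 0.021]
```

```bash
cat >> h.py <<'E'
def plan(wps,start=None,rot=40,step=.1):
    """wps: (x,y,z,yaw) ; prints tool shift/turn values for each call"""
    if start is None:
        s=robot.sense(); start=(*s["tool_pos"],s["orientation"][2]); print("at",np.round(start,4),"clk",s["clock"],"open",round(s["opening"],4),"F",np.round(s["ft_force"],1))
    p=np.array(start[:3]); yaw=start[3]
    for x,y,z,ya in wps:
        print("->",(x,y,z,ya))
        for k in range(20):
            d=np.array([x,y,z])-p; t=(yaw-ya+180)%360-180; c,s=np.cos(np.radians(yaw)),np.sin(np.radians(yaw))
            l=np.array([d[0]*c+d[1]*s, d[0]*s-d[1]*c, -d[2]])
            n=max(1,np.ceil(np.abs(l).max()/step-.02)); l/=n; tt=np.clip(t,-rot,rot)
            a=np.round(np.append(np.clip(l/.1,-1,1),tt/90),2)
            if np.abs(a).max()<.008: break
            print("  ",a.tolist())
            l=a[:3]*.1; p=p+[l[0]*c+l[1]*s, l[0]*s-l[1]*c, -l[2]]; yaw-=a[3]*90
    return (*p,yaw)
PO=np.array([.4813,-.166]); PY=84.9
def pl(x,y):
    c,s=np.cos(np.radians(PY-90)),np.sin(np.radians(PY-90)); return tuple(np.round(PO+[(x*c-y*s)/1000,(x*s+y*c)/1000],4))
E
python3 -c "
from h import *
plan([(.62,.05,.304,89)])"
```

```text
at [1.629000e-01 6.034000e-01 3.039000e-01 1.648907e+02] clk 1.3 open 0.0855 F [-0.9  0.1 -0.1]
-> (0.62, 0.05, 0.304, 89)
   [-0.98, -0.69, -0.0, 0.44]
   [-0.99, 0.07, -0.0, 0.4]
   [-0.95, 0.81, -0.0, 0.0]
   [-0.95, 0.8, -0.0, 0.0]
   [-0.95, 0.81, -0.0, 0.0]
   [-0.96, 0.8, -0.0, 0.0]
```

Emit:
{"name": "drive_tool", "arguments": {"commands": [[[1,-0.98,-0.69,0,0.44],[1,-0.98,-0.69,0,0.44],[1,-0.98,-0.69,0,0.44],[1,-0.98,-0.69,0,0.44],[1,-0.98,-0.69,0,0.44]]]}}

```text
clock: 1.8
tool_pos: [0.2405, 0.5104, 0.3043]
orientation: [180.0, -0.0, 124.8]
ft_force: [-0.4, -0.0, 0.0]
opening: 0.0855
grip_force: 0.0
```

Emit:
{"name": "drive_tool", "arguments": {"commands": [[[1,-0.99,0.07,0,0.4],[1,-0.99,0.07,0,0.4],[1,-0.99,0.07,0,0.4],[1,-0.99,0.07,0,0.4],[1,-0.99,0.07,0,0.4]]]}}

```text
clock: 2.3
tool_pos: [0.3027, 0.4342, 0.3041]
orientation: [180.0, -0.0, 89.1]
ft_force: [0.0, 0.6, 1.4]
opening: 0.0854
grip_force: 0.0
```

Emit:
{"name": "drive_tool", "arguments": {"commands": [[[1,-0.95,0.81,0,0],[1,-0.95,0.81,0,0],[1,-0.95,0.81,0,0],[1,-0.95,0.81,0,0],[1,-0.95,0.81,0,0]]]}}

```text
clock: 2.8
tool_pos: [0.3822, 0.3386, 0.304]
orientation: [-180.0, -0.0, 89.4]
ft_force: [-1.0, 0.8, -0.6]
opening: 0.0857
grip_force: 0.0
```

Emit:
{"name": "drive_tool", "arguments": {"commands": [[[1,-0.95,0.8,0,0],[1,-0.95,0.8,0,0],[1,-0.95,0.8,0,0],[1,-0.95,0.8,0,0],[1,-0.95,0.8,0,0]]]}}

```text
clock: 3.3
tool_pos: [0.4604, 0.2439, 0.3036]
orientation: [-180.0, -0.0, 89.4]
ft_force: [-0.5, 0.5, -1.0]
opening: 0.0854
grip_force: 0.0
```

Emit:
{"name": "drive_tool", "arguments": {"commands": [[[1,-0.95,0.81,0,0],[1,-0.95,0.81,0,0],[1,-0.95,0.81,0,0],[1,-0.95,0.81,0,0],[1,-0.95,0.81,0,0]]]}}

```text
clock: 3.8
tool_pos: [0.5402, 0.1488, 0.3034]
orientation: [-179.9, -0.0, 89.5]
ft_force: [0.1, 0.5, 0.9]
opening: 0.0854
grip_force: 0.0
```

Emit:
{"name": "drive_tool", "arguments": {"commands": [[[1,-0.96,0.8,0,0],[1,-0.96,0.8,0,0],[1,-0.96,0.8,0,0],[1,-0.96,0.8,0,0],[1,-0.96,0.8,0,0]]]}}

```text
clock: 4.3
tool_pos: [0.6193, 0.0522, 0.3033]
orientation: [-179.9, -0.1, 89.5]
ft_force: [0.5, 0.4, -0.6]
opening: 0.0852
grip_force: 0.0
```

```bash
cat >> h.py <<'E'
def meas(L):
    for n in("top","side"):
        p=viewer.grab_frame(n); w=cloud(p); print(n,"chips",chips(p,w))
        for nm,c,r,z0,z1 in L:
            q=sel(w,c,r,z0,z1); q=trim(q) if len(q)>10 else q
            print(" ",nm,len(q),rect(q) if len(q)>4 else q, np.round(np.percentile(q[:,2],[5,50,95]),3) if len(q) else 0)
    return p
SC=("grip",(.69,-.173),.1,.045,.08)
E
python3 - <<'E'
from h import *
meas([SC]); plan([(.69,-.1735,.2,89),(.69,-.1735,.103,89)])
E
```

```text
top chips [([397.0, 242.0], 14, [0.538, -0.226, 0.052]), ([381.0, 262.0], 17, [0.481, -0.183, 0.051]), ([394.0, 282.0], 17, [0.428, -0.218, 0.051]), ([364.0, 282.0], 13, [0.426, -0.137, 0.051])]
  grip 226 (array([ 693.2, -172.4]), array([68.1, 22.6]), 89.7) [0.048 0.062 0.067]
side chips [([327.0, 301.0], 22, [0.42, -0.141, 0.049]), ([358.0, 303.0], 22, [0.473, -0.189, 0.05]), ([390.0, 303.0], 24, [0.534, -0.228, 0.049]), ([349.0, 323.0], 27, [0.423, -0.222, 0.049])]
  grip 291 (array([ 688.2, -172.8]), array([71.2, 26.5]), 89.9) [0.047 0.059 0.064]
at [6.19000e-01 5.29000e-02 3.03600e-01 8.95547e+01] clk 4.4 open 0.0854 F [0.8 0.8 0.4]
-> (0.69, -0.1735, 0.2, 89)
   [-0.75, 0.24, 0.35, 0.01]
   [-0.75, 0.26, 0.34, -0.0]
   [-0.75, 0.25, 0.35, -0.0]
-> (0.69, -0.1735, 0.103, 89)
   [-0.0, 0.0, 0.97, -0.0]
```

Emit:
{"name": "drive_tool", "arguments": {"commands": [[[1,-0.75,0.24,0.35,0],[1,-0.75,0.24,0.35,0],[1,-0.75,0.24,0.35,0],[1,-0.75,0.24,0.35,0],[1,-0.75,0.24,0.35,0]]]}}

```text
clock: 4.9
tool_pos: [0.6428, -0.0229, 0.2693]
orientation: [180.0, -0.1, 89.5]
ft_force: [-0.6, -0.4, 0.0]
opening: 0.0855
grip_force: 0.0
```

Emit:
{"name": "drive_tool", "arguments": {"commands": [[[1,-0.75,0.25,0.34,0],[1,-0.75,0.25,0.34,0],[1,-0.75,0.25,0.34,0],[1,-0.75,0.25,0.34,0],[1,-0.75,0.25,0.34,0]]]}}

```text
clock: 5.4
tool_pos: [0.6674, -0.0983, 0.2356]
orientation: [179.9, -0.1, 89.5]
ft_force: [-0.3, 0.5, -0.3]
opening: 0.0852
grip_force: 0.0
```

Emit:
{"name": "drive_tool", "arguments": {"commands": [[[1,-0.75,0.25,0.35,0],[1,-0.75,0.25,0.35,0],[1,-0.75,0.25,0.35,0],[1,-0.75,0.25,0.35,0],[1,-0.75,0.25,0.35,0]]]}}

```text
clock: 5.9
tool_pos: [0.6918, -0.1737, 0.2009]
orientation: [179.9, -0.1, 89.5]
ft_force: [-0.1, 0.3, -0.3]
opening: 0.0855
grip_force: 0.0
```

Emit:
{"name": "drive_tool", "arguments": {"commands": [[[1,0,0,0.25,0],[1,0,0,0.5,0],[1,0,0,0.75,0],[1,0,0,0.97,0],[1,0,0,0.97,0]]]}}

```text
clock: 6.4
tool_pos: [0.6899, -0.173, 0.1001]
orientation: [-179.7, -0.1, 89.5]
ft_force: [0.2, 0.4, -0.8]
opening: 0.0856
grip_force: 0.0
```

Emit:
{"name": "drive_tool", "arguments": {"commands": [[[0.15,0,0,0,0],[0.15,0,0,0,0],[0.15,0,0,0,0],[0.15,0,0,0,0],[0.15,0,0,0,0]]], "force": 70}}

```text
clock: 6.9
tool_pos: [0.6914, -0.1765, 0.104]
orientation: [179.9, 0.0, 89.3]
ft_force: [-0.4, 0.1, 3.8]
opening: 0.0209
grip_force: 70.1
```

Emit:
{"name": "drive_tool", "arguments": {"commands": [[[0,0,0,0,0],[0,0,0,0,0],[0,0,0,0,0],[0,0,0,0,0],[0,0,0,0,0]]]}}

```text
clock: 7.4
tool_pos: [0.6914, -0.1765, 0.104]
orientation: [179.9, 0.0, 89.3]
ft_force: [-0.3, 0.5, 6.0]
opening: 0.0214
grip_force: 70.3
```

Run:
```python
from h import *
a=pl(-30,58);b=pl(-30,-105);print(a,b)
z=.143
e=plan([(.69,-.1735,.203,89.5),(*a,.203,PY),(*a,.150,PY)])
```

```text
(np.float64(0.4566), np.float64(-0.1056)) (np.float64(0.4421), np.float64(-0.2679))
at [ 0.6914 -0.1765  0.104  89.2946] clk 7.4 open 0.0214 F [-0.3  0.5  6. ]
-> (0.69, -0.1735, 0.203, 89.5)
   [0.03, -0.01, -0.99, -0.0]
-> (np.float64(0.4566), np.float64(-0.1056), 0.203, 84.9)
   [0.22, -0.78, 0.0, 0.05]
   [0.15, -0.8, 0.0, -0.0]
   [0.16, -0.8, 0.0, -0.0]
-> (np.float64(0.4566), np.float64(-0.1056), 0.15, 84.9)
   [-0.0, 0.0, 0.53, -0.0]
```

Emit:
{"name": "drive_tool", "arguments": {"commands": [[[0,0,0,-0.25,0],[0,0,0,-0.5,0],[0,0,0,-0.75,0],[0,0,0,-1,0],[0,0,0,-1,0]]]}}

```text
clock: 7.9
tool_pos: [0.6921, -0.1773, 0.2068]
orientation: [179.7, 0.1, 89.3]
ft_force: [0.2, -0.2, -2.5]
opening: 0.0212
grip_force: 69.6
```

Emit:
{"name": "drive_tool", "arguments": {"commands": [[[0,0.05,-0.2,0,0.01],[0,0.1,-0.4,0,0.03],[0,0.15,-0.6,0,0.05],[0,0.22,-0.78,0,0.05],[0,0.22,-0.78,0,0.05]]]}}

```text
clock: 8.4
tool_pos: [0.6108, -0.1525, 0.2013]
orientation: [-179.8, -0.1, 84.8]
ft_force: [-0.1, 1.1, -3.4]
opening: 0.0208
grip_force: 69.7
```

Emit:
{"name": "drive_tool", "arguments": {"commands": [[[0,0.05,-0.2,0,0],[0,0.1,-0.4,0,0],[0,0.15,-0.6,0,0],[0,0.16,-0.8,0,0],[0,0.16,-0.8,0,0]]]}}

```text
clock: 8.9
tool_pos: [0.5329, -0.1301, 0.2019]
orientation: [-179.8, -0.0, 84.8]
ft_force: [-0.8, -0.6, -2.5]
opening: 0.021
grip_force: 69.9
```

Emit:
{"name": "drive_tool", "arguments": {"commands": [[[0,0.05,-0.2,0,0],[0,0.1,-0.4,0,0],[0,0.15,-0.6,0,0],[0,0.16,-0.8,0,0],[0,0.16,-0.8,0,0]]]}}

```text
clock: 9.4
tool_pos: [0.4551, -0.107, 0.2023]
orientation: [-179.9, -0.0, 84.8]
ft_force: [-0.7, 0.3, -1.9]
opening: 0.021
grip_force: 70.0
```

Run:
```python
from h import *
p=viewer.grab_frame("side"); save(p,"pics/s1.png"); print(chips(p))
q=sel(cloud(p),(.457,-.106),.09,.08,.16)
a=pl(-30,58); plan([(*a,.150,PY)])
```

```text
[([327.0, 301.0], 22, [0.42, -0.14, 0.048]), ([358.0, 303.0], 22, [0.474, -0.189, 0.05]), ([390.0, 303.0], 24, [0.534, -0.228, 0.049]), ([349.0, 323.0], 29, [0.423, -0.221, 0.048])]
at [ 0.4565 -0.107   0.2027 84.7879] clk 9.45 open 0.021 F [ 0.1 -0.8 -1.9]
-> (np.float64(0.4566), np.float64(-0.1056), 0.15, 84.9)
   [0.01, -0.0, 0.53, -0.0]
```

View pics/s1.png

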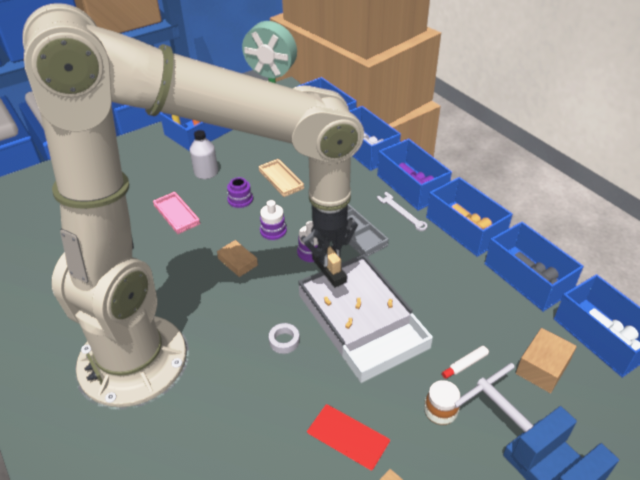

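The picture shows the scraper held with its long axis along plate y, with the four chips around (327–390, 301–323). It needs a +90° turn before sweeping.

Emit:
{"name": "drive_tool", "arguments": {"commands": [[[0,0,0,0,0.09],[0,0,0,0,0.18],[0,0,0,0,0.27],[0,0,0,0,0.36],[0,0,0,0,0.45]]]}}

```text
clock: 9.95
tool_pos: [0.4579, -0.1073, 0.2029]
orientation: [179.9, 0.0, 43.9]
ft_force: [1.2, 0.7, -2.3]
opening: 0.0205
grip_force: 70.0
```

Emit:
{"name": "drive_tool", "arguments": {"commands": [[[0,0,0,0,0.09],[0,0,0,0,0.18],[0,0,0,0,0.27],[0,0,0,0,0.36],[0,0,0,0,0.45]]]}}

```text
clock: 10.45
tool_pos: [0.4579, -0.1073, 0.203]
orientation: [179.9, -0.0, 3.5]
ft_force: [-0.5, -0.2, -2.2]
opening: 0.0211
grip_force: 70.0
```

Emit:
{"name": "drive_tool", "arguments": {"commands": [[[0,0,0,0,0.09],[0,0,0,0,0.1],[0,0,0,0,0.1],[0,0,0,0,0.1],[0,0,0,0,0.1]]]}}

```text
clock: 10.95
tool_pos: [0.4569, -0.1072, 0.2029]
orientation: [180.0, -0.0, -5.1]
ft_force: [-0.3, 0.2, -2.6]
opening: 0.0208
grip_force: 70.0
```

Run:
```python
from h import *
a=pl(-30,58); plan([(*a,.203,PY-90),(*a,.148,PY-90)])
w=None
p=viewer.grab_frame("top"); w=cloud(p)
q=trim(sel(w,(.46,-.106),.075,.11,.135)); print(rect(q) if len(q)>5 else len(q))
p=viewer.grab_frame("side"); w=cloud(p)
q=trim(sel(w,(.46,-.106),.075,.1,.125)); print(rect(q) if len(q)>5 else len(q), q[:,2].min())
```

```text
at [ 0.4569 -0.1072  0.2029 -5.1012] clk 10.95 open 0.0208 F [-0.3  0.2 -2.6]
-> (np.float64(0.4566), np.float64(-0.1056), 0.203, -5.099999999999994)
   [-0.0, -0.02, -0.0, -0.0]
-> (np.float64(0.4566), np.float64(-0.1056), 0.148, -5.099999999999994)
   [-0.0, 0.0, 0.55, -0.0]
0
(array([ 454.9, -110. ]), array([ 39.3, 109.7]), 79.2) 0.10001009858214727
```

Emit:
{"name": "drive_tool", "arguments": {"commands": [[[0,0,0,0.12,0],[0,0,0,0.25,0],[0,0,0,0.37,0],[0,0,0,0.5,0],[0,0,0,0.55,0]]]}}

```text
clock: 11.55
tool_pos: [0.4558, -0.1069, 0.1459]
orientation: [180.0, 0.2, -5.2]
ft_force: [0.1, 0.9, -2.8]
opening: 0.0211
grip_force: 70.0
```

Emit:
{"name": "drive_tool", "arguments": {"commands": [[[0,0,0,0.01,0],[0,0,0,0.02,0],[0,0,0,0.03,0],[0,0,0,0.03,0],[0,0,0,0.03,0]]]}}

```text
clock: 12.05
tool_pos: [0.4569, -0.107, 0.1452]
orientation: [-180.0, -0.0, -5.2]
ft_force: [-0.5, -0.9, -2.0]
opening: 0.0212
grip_force: 70.0
```

Run:
```python
from h import *
s=robot.sense(); print(s["tool_pos"],s["ft_force"],s["grip_force"])
p=viewer.grab_frame("side"); save(p,"pics/s2.png"); cv2.imwrite("pics/s2.png",cv2.resize(p["frame"][230:390,260:460,::-1],None,fx=3,fy=3))
```

```text
[ 0.45694501 -0.10704035  0.14519882] [-0.50868922 -0.88214653 -2.02066137] 70.01727819442749
```

View pics/s2.png

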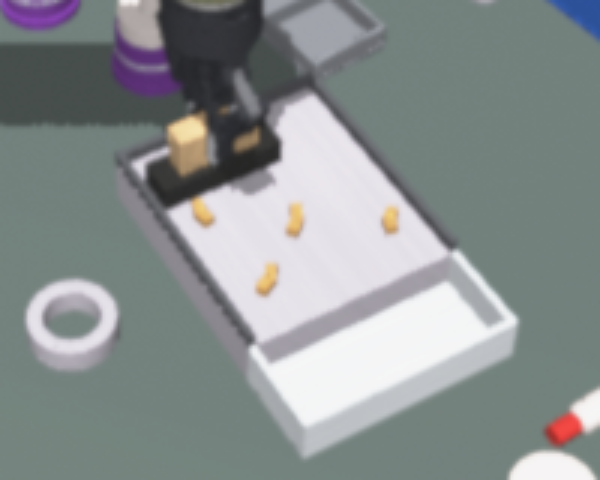

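Emit:
{"name": "drive_tool", "arguments": {"commands": [[[0,0,0.1,0.01,0],[0,0,0.2,0.01,0],[0,0,0.32,0.01,0],[0,0,0.44,0.01,0],[0,0,0.55,0.01,0]]]}}

```text
clock: 12.6
tool_pos: [0.4514, -0.1635, 0.144]
orientation: [180.0, -0.0, -5.3]
ft_force: [0.0, -0.7, -2.9]
opening: 0.0209
grip_force: 70.0
```

Emit:
{"name": "drive_tool", "arguments": {"commands": [[[0,0,0.1,0,0],[0,0,0.2,0,0],[0,0,0.32,0,0],[0,0,0.44,0,0],[0,0,0.55,0,0]]]}}

```text
clock: 13.1
tool_pos: [0.4466, -0.2176, 0.1439]
orientation: [180.0, 0.0, -5.2]
ft_force: [0.8, 0.9, -0.6]
opening: 0.021
grip_force: 70.2
```

Emit:
{"name": "drive_tool", "arguments": {"commands": [[[0,0,0.1,0,0],[0,0,0.2,0,0],[0,0,0.32,0,0],[0,0,0.44,0,0],[0,0,0.55,0,0]]]}}

```text
clock: 13.6
tool_pos: [0.4416, -0.2725, 0.1439]
orientation: [180.0, 0.0, -5.2]
ft_force: [0.5, 1.1, 0.2]
opening: 0.0211
grip_force: 70.3
```

Run:
```python
from h import *
for n in("side","top"):
  p=viewer.grab_frame(n); print(chips(p))
  if n=="side": cv2.imwrite("pics/s3.png",cv2.resize(p["frame"][230:390,260:460,::-1],None,fx=3,fy=3))
a=pl(-30,-107);b=pl(24,0);c=pl(24,58)
plan([(*a,.19,PY-90),(*b,.19,PY-90),(*c,.19,PY-90)])
```

```text
[([390.0, 303.0], 24, [0.533, -0.228, 0.05]), ([377.0, 346.0], 36, [0.453, -0.286, 0.014]), ([370.0, 358.0], 68, [0.423, -0.302, 0.014])]
[([397.0, 242.0], 12, [0.538, -0.227, 0.051])]
at [ 0.441  -0.2736  0.144  -5.3649] clk 13.7 open 0.021 F [-0.9 -0.5 -2.5]
-> (np.float64(0.4419), np.float64(-0.2699), 0.19, -5.099999999999994)
   [0.01, -0.04, -0.46, -0.0]
-> (np.float64(0.5052), np.float64(-0.1681), 0.19, -5.099999999999994)
   [0.27, -0.54, -0.0, -0.0]
   [0.26, -0.53, -0.0, -0.0]
-> (np.float64(0.5104), np.float64(-0.1104), 0.19, -5.099999999999994)
   [-0.0, -0.58, -0.0, -0.0]
```

View pics/s3.png

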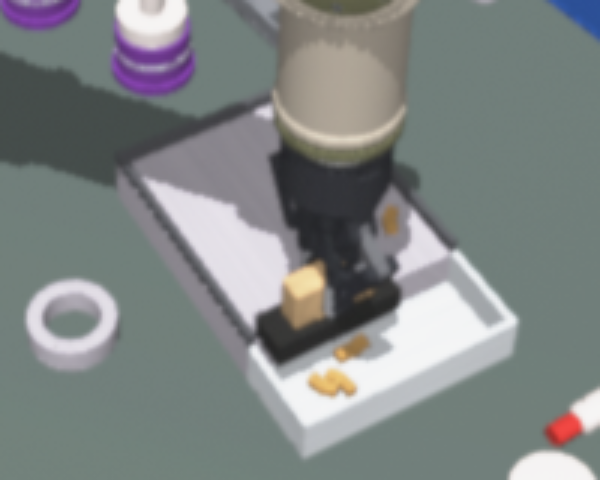

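Three chips are in the gutter and one remains at crop pixel (390,220). I'll sweep the +x side next.

Emit:
{"name": "drive_tool", "arguments": {"commands": [[[0,0,0,-0.15,0],[0,0,0,-0.3,0],[0,0,0,-0.46,0],[0,0,0,-0.46,0],[0,0,0,-0.46,0]]]}}

```text
clock: 14.2
tool_pos: [0.4423, -0.271, 0.1906]
orientation: [-180.0, -0.1, -5.2]
ft_force: [-0.8, 0.7, -2.7]
opening: 0.0211
grip_force: 70.1
```

Emit:
{"name": "drive_tool", "arguments": {"commands": [[[0,0.1,-0.2,0,0],[0,0.2,-0.4,0,0],[0,0.28,-0.54,0,0],[0,0.28,-0.54,0,0],[0,0.28,-0.54,0,0]]]}}

```text
clock: 14.7
tool_pos: [0.4743, -0.2201, 0.1896]
orientation: [180.0, 0.1, -5.2]
ft_force: [-0.3, -0.2, -1.7]
opening: 0.0208
grip_force: 70.0
```

Emit:
{"name": "drive_tool", "arguments": {"commands": [[[0,0.1,-0.2,0,0],[0,0.2,-0.4,0,0],[0,0.27,-0.6,0,0],[0,0.27,-0.6,0,0],[0,0.27,-0.6,0,0]]]}}

```text
clock: 15.2
tool_pos: [0.5064, -0.1637, 0.1898]
orientation: [180.0, 0.0, -5.2]
ft_force: [-0.4, -0.8, -2.4]
opening: 0.0211
grip_force: 70.2
```

Emit:
{"name": "drive_tool", "arguments": {"commands": [[[0,0,0,0.12,0],[0,0,0,0.24,0],[0,0,0,0.36,0],[0,0,0,0.46,0],[0,0,0,0.46,0]]]}}

```text
clock: 15.7
tool_pos: [0.5065, -0.1635, 0.1431]
orientation: [180.0, 0.1, -5.3]
ft_force: [0.6, -0.6, -1.8]
opening: 0.021
grip_force: 72.9
```

Emit:
{"name": "drive_tool", "arguments": {"commands": [[[0,0,0.1,0,0],[0,0,0.22,0,0],[0,0,0.34,0,0],[0,0,0.46,0,0],[0,0,0.57,0,0]]]}}

```text
clock: 16.2
tool_pos: [0.5013, -0.2213, 0.1439]
orientation: [180.0, 0.0, -5.3]
ft_force: [0.3, 0.5, -2.8]
opening: 0.0212
grip_force: 72.9
```

Emit:
{"name": "drive_tool", "arguments": {"commands": [[[0,0,0.1,0,0],[0,0,0.22,0,0],[0,0,0.34,0,0],[0,0,0.46,0,0],[0,0,0.57,0,0]]]}}

```text
clock: 16.7
tool_pos: [0.4963, -0.2776, 0.1439]
orientation: [180.0, 0.0, -5.2]
ft_force: [-0.2, -0.3, -2.6]
opening: 0.0212
grip_force: 72.9
```

Run:
```python
from h import *
for n in("side","top"):
  p=viewer.grab_frame(n); print(chips(p))
  if n=="side": cv2.imwrite("pics/s4.png",cv2.resize(p["frame"][230:390,260:460,::-1],None,fx=3,fy=3))
plan([(.5,-.27,.22,PY-90),(.62,.0,.25,40),(.6,.351,.25,88.5),(.6,.351,.13,88.5)])
```

```text
[([405.0, 331.0], 26, [0.529, -0.291, 0.016]), ([377.0, 346.0], 40, [0.453, -0.286, 0.015]), ([370.0, 357.0], 69, [0.422, -0.302, 0.014])]
[]
at [ 0.4958 -0.2786  0.1441 -5.3629] clk 16.8 open 0.0209 F [ 0.4 -0.4 -2.7]
-> (0.5, -0.27, 0.22, -5.099999999999994)
   [0.03, -0.09, -0.76, -0.0]
-> (0.62, 0.0, 0.25, 40)
   [0.32, -0.93, -0.1, -0.44]
   [0.84, -0.52, -0.1, -0.06]
   [0.88, -0.44, -0.1, -0.0]
-> (0.6, 0.351, 0.25, 88.5)
   [0.69, -0.94, 0.0, -0.44]
   [0.76, -0.19, 0.0, -0.1]
   [0.78, -0.07, 0.0, -0.0]
   [0.78, -0.07, 0.0, -0.0]
-> (0.6, 0.351, 0.13, 88.5)
   [0.0, 0.0, 0.6, -0.0]
   [0.0, 0.0, 0.6, -0.0]
```

View pics/s4.png

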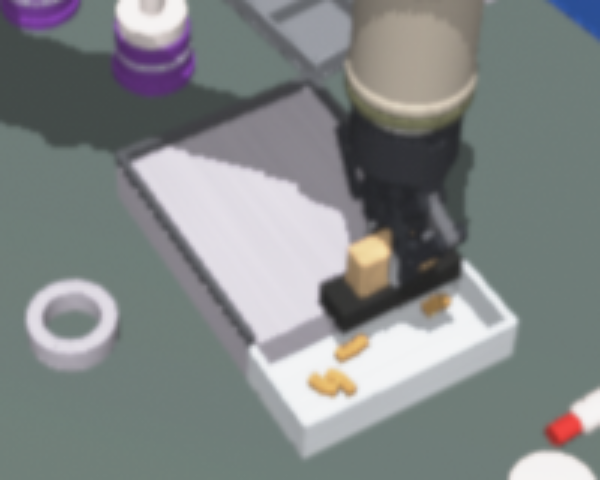

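All four chips are in the gutter and the plate is clear. Now the scraper goes to its tray.

Emit:
{"name": "drive_tool", "arguments": {"commands": [[[0,0,0,-0.2,0],[0,0,0,-0.4,0],[0,0.03,-0.09,-0.6,0],[0,0.03,-0.09,-0.76,0],[0,0.03,-0.09,-0.76,0]]]}}

```text
clock: 17.3
tool_pos: [0.5015, -0.2677, 0.222]
orientation: [180.0, -0.2, -5.1]
ft_force: [0.7, -1.1, -2.5]
opening: 0.0211
grip_force: 73.0
```

Emit:
{"name": "drive_tool", "arguments": {"commands": [[[0,0.06,-0.18,-0.02,-0.08],[0,0.12,-0.36,-0.04,-0.16],[0,0.18,-0.54,-0.06,-0.24],[0,0.24,-0.72,-0.08,-0.32],[0,0.32,-0.93,-0.1,-0.41]]]}}

```text
clock: 17.8
tool_pos: [0.5402, -0.1774, 0.2288]
orientation: [-179.9, 0.1, 31.9]
ft_force: [-1.0, 0.2, -3.5]
opening: 0.0208
grip_force: 72.9
```

Emit:
{"name": "drive_tool", "arguments": {"commands": [[[0,0.16,-0.1,-0.02,-0.02],[0,0.32,-0.2,-0.04,-0.04],[0,0.5,-0.3,-0.06,-0.06],[0,0.7,-0.42,-0.08,-0.09],[0,0.84,-0.52,-0.1,-0.09]]]}}

```text
clock: 18.3
tool_pos: [0.586, -0.087, 0.2398]
orientation: [-180.0, -0.0, 40.0]
ft_force: [0.8, 0.2, -2.8]
opening: 0.0212
grip_force: 72.9
```

Emit:
{"name": "drive_tool", "arguments": {"commands": [[[0,0.16,-0.1,-0.02,0],[0,0.32,-0.2,-0.04,0],[0,0.5,-0.3,-0.06,0],[0,0.7,-0.36,-0.08,0],[0,0.88,-0.44,-0.1,0]]]}}

```text
clock: 18.8
tool_pos: [0.6249, 0.0022, 0.2499]
orientation: [180.0, 0.0, 39.8]
ft_force: [0.1, -0.3, -2.2]
opening: 0.0212
grip_force: 72.9
```

Emit:
{"name": "drive_tool", "arguments": {"commands": [[[0,0.14,-0.19,0,-0.08],[0,0.28,-0.38,0,-0.16],[0,0.42,-0.57,0,-0.24],[0,0.56,-0.76,0,-0.32],[0,0.69,-0.94,0,-0.41]]]}}

```text
clock: 19.3
tool_pos: [0.6171, 0.1188, 0.2498]
orientation: [-180.0, 0.0, 77.0]
ft_force: [0.9, 0.0, -3.1]
opening: 0.0209
grip_force: 72.9
```

Run:
```python
from h import *
plan([(.6,.351,.25,88.5),(.6,.351,.13,88.5)])
```

```text
at [ 0.6171  0.1188  0.2498 76.9792] clk 19.3 open 0.0209 F [ 0.9  0.  -3.1]
-> (0.6, 0.351, 0.25, 88.5)
   [0.74, -0.23, -0.0, -0.13]
   [0.77, -0.07, -0.0, 0.0]
   [0.78, -0.08, -0.0, 0.0]
-> (0.6, 0.351, 0.13, 88.5)
   [-0.0, 0.0, 0.6, 0.0]
   [-0.0, 0.0, 0.6, 0.0]
```

Emit:
{"name": "drive_tool", "arguments": {"commands": [[[0,0.15,-0.05,0,-0.03],[0,0.3,-0.1,0,-0.06],[0,0.45,-0.15,0,-0.09],[0,0.6,-0.19,0,-0.12],[0,0.74,-0.23,0,-0.12]]]}}

```text
clock: 19.8
tool_pos: [0.6118, 0.1953, 0.2499]
orientation: [-180.0, 0.0, 87.6]
ft_force: [-0.8, -0.2, -2.5]
opening: 0.0209
grip_force: 72.9
```

Emit:
{"name": "drive_tool", "arguments": {"commands": [[[0,0.15,-0.02,0,0],[0,0.3,-0.03,0,0],[0,0.45,-0.05,0,0],[0,0.6,-0.06,0,0],[0,0.77,-0.07,0,0]]]}}

```text
clock: 20.3
tool_pos: [0.6082, 0.2724, 0.2499]
orientation: [180.0, 0.0, 87.5]
ft_force: [-0.8, 0.6, -2.9]
opening: 0.0209
grip_force: 72.9
```

Emit:
{"name": "drive_tool", "arguments": {"commands": [[[0,0.15,-0.02,0,0],[0,0.3,-0.03,0,0],[0,0.45,-0.05,0,0],[0,0.6,-0.06,0,0],[0,0.78,-0.08,0,0]]]}}

```text
clock: 20.8
tool_pos: [0.6038, 0.3504, 0.2499]
orientation: [180.0, 0.0, 87.4]
ft_force: [0.7, 0.1, -2.5]
opening: 0.0209
grip_force: 72.9
```

Emit:
{"name": "drive_tool", "arguments": {"commands": [[[0,0,0,0.2,0],[0,0,0,0.4,0],[0,0,0,0.6,0],[0,0,0,0.8,0],[0,0,0,0.8,0]]]}}

```text
clock: 21.3
tool_pos: [0.602, 0.3498, 0.1662]
orientation: [-179.7, 0.2, 87.5]
ft_force: [-1.0, -0.1, -3.4]
opening: 0.0212
grip_force: 73.0
```

Run:
```python
from h import *
meas([("tray",(.6,.354),.11,.012,.025),("block",(.6,.354),.1,.07,.1)])
plan([(.6,.351,.13,88.5)])
```

```text
top chips [([417.0, 246.0], 13, [0.535, -0.288, 0.018]), ([416.0, 273.0], 16, [0.459, -0.284, 0.018]), ([421.0, 284.0], 33, [0.428, -0.3, 0.016])]
  tray 153 (array([603.5, 326.1]), array([92.7, 68.8]), 87.8) [0.013 0.019 0.023]
  block 165 (array([601.2, 322. ]), array([47.2, 34.7]), 86.9) [0.075 0.089 0.096]
side chips [([405.0, 331.0], 24, [0.528, -0.291, 0.016]), ([377.0, 346.0], 31, [0.453, -0.287, 0.015]), ([370.0, 358.0], 67, [0.423, -0.302, 0.014])]
  tray 120 (array([595.9, 352.6]), array([ 66. , 150.9]), 0.5) [0.013 0.016 0.02 ]
  block 267 (array([596.4, 351.1]), array([112.9,  35.7]), 88.4) [0.072 0.086 0.096]
at [ 0.6035  0.3503  0.17   87.5028] clk 21.4 open 0.0212 F [-0.6 -0.2 -1.6]
-> (0.6, 0.351, 0.13, 88.5)
   [0.01, -0.04, 0.4, -0.01]
```

Emit:
{"name": "drive_tool", "arguments": {"commands": [[[0,0,-0.02,0.15,0],[0,0,-0.02,0.3,0],[0,0,-0.02,0.42,0],[0,0,-0.02,0.52,0],[0,0,-0.02,0.57,0]]]}}

```text
clock: 21.9
tool_pos: [0.601, 0.3495, 0.1109]
orientation: [-179.9, 0.1, 87.5]
ft_force: [0.0, -0.6, -2.3]
opening: 0.0212
grip_force: 72.9
```

Emit:
{"name": "drive_tool", "arguments": {"commands": [[[0,0,0,0.01,0],[0,0,0,0.02,0],[0,0,0,0.03,0],[0,0,0,0.03,0],[0,0,0,0.03,0]]]}}

```text
clock: 22.4
tool_pos: [0.6017, 0.3499, 0.1103]
orientation: [180.0, -0.0, 87.5]
ft_force: [0.5, -0.5, -2.7]
opening: 0.0207
grip_force: 72.9
```

Emit:
{"name": "drive_tool", "arguments": {"commands": [[[0.6,0,0,0,0],[0.6,0,0,0,0],[0.6,0,0,0,0],[0.6,0,0,0,0],[0.6,0,0,0,0]]]}}

```text
clock: 22.9
tool_pos: [0.6016, 0.3499, 0.11]
orientation: [180.0, -0.0, 87.5]
ft_force: [-1.1, -1.0, -0.7]
opening: 0.0511
grip_force: 0.0
```

Emit:
{"name": "drive_tool", "arguments": {"commands": [[[0.6,0,0,-0.2,0],[0.6,0,0,-0.4,0],[0.6,0,0,-0.6,0],[0.6,0,0,-0.8,0],[0.6,0,0,-1,0]]]}}

```text
clock: 23.4
tool_pos: [0.6015, 0.3498, 0.2107]
orientation: [-180.0, 0.0, 87.5]
ft_force: [1.1, 0.1, 0.6]
opening: 0.0513
grip_force: 0.0
```

Run:
```python
from h import *
p=meas([("tray",(.6,.354),.11,.012,.025),("grip",(.6,.354),.1,.055,.09),
("h1",(.465,.172),.08,.08,.11),("h2",(.503,.047),.08,.08,.11),("h3",(.45,.325),.08,.055,.09),("rack",(.643,.07),.15,.018,.035)])
save(p,"pics/s5.png")
plan([(.467,.1765,.25,130),(.467,.1765,.145,130)])
```

```text
top chips [([417.0, 246.0], 13, [0.535, -0.288, 0.018]), ([416.0, 273.0], 16, [0.458, -0.284, 0.018]), ([421.0, 284.0], 34, [0.429, -0.3, 0.016])]
  tray 203 (array([603.9, 333.6]), array([106.9,  68.9]), 88.7) [0.013 0.019 0.023]
  grip 172 (array([602.8, 344.8]), array([57. , 22.9]), 87.1) [0.061 0.068 0.073]
  h1 61 (array([470. , 177.7]), array([20.4, 19.6]), 65.7) [0.09  0.1   0.105]
  h2 61 (array([507.6,  53.2]), array([20.3, 20.4]), 69.6) [0.086 0.1   0.105]
  h3 53 (array([468., 326.]), array([36.2, 11.3]), 20.8) [0.057 0.064 0.069]
  rack 439 (array([644.5,  69.6]), array([ 80.5, 223.6]), 1.1) [0.019 0.025 0.031]
side chips [([405.0, 331.0], 23, [0.528, -0.29, 0.016]), ([377.0, 346.0], 31, [0.453, -0.286, 0.014]), ([370.0, 358.0], 67, [0.423, -0.303, 0.014])]
  tray 156 (array([597.6, 351.8]), array([ 69.1, 148. ]), 0.7) [0.013 0.017 0.024]
  grip 144 (array([595.9, 349.1]), array([25.2, 70.3]), 0.3) [0.056 0.066 0.071]
  h1 78 (array([465.5, 176.1]), array([21.7, 22.4]), 21.6) [0.082 0.095 0.101]
  h2 81 (array([502. ,  49.9]), array([19.6, 21. ]), 22.7) [0.081 0.095 0.101]
  h3 159 (array([455.2, 340. ]), array([45.1, 44.3]), 58.6) [0.056 0.063 0.067]
  rack 554 (array([590.3,  68.5]), array([179.5, 231.3]), 1.1) [0.019 0.024 0.029]
at [ 0.6029  0.3504  0.2136 87.486 ] clk 23.5 open 0.0514 F [ 0.3 -0.1  1.6]
-> (0.467, 0.1765, 0.25, 130)
   [-0.9, -0.64, -0.18, -0.44]
   [-0.14, -0.53, -0.09, -0.03]
   [-0.12, -0.54, -0.09, -0.0]
-> (0.467, 0.1765, 0.145, 130)
   [0.0, -0.0, 0.52, -0.0]
   [0.0, -0.0, 0.53, -0.0]
```

View pics/s5.png

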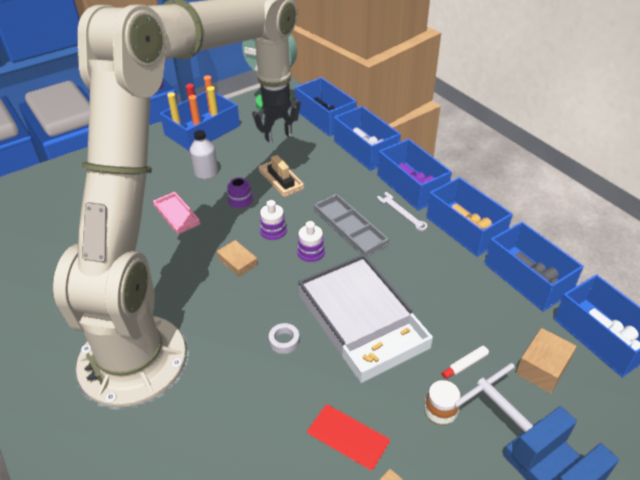

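Scraper stands in the plywood tray at (281,177), plate clear, chips in the gutter at (370–405, 331–358). Next is cap 1.

Run:
```python
from h import *
for n in("top","side"):
    p=viewer.grab_frame(n); w=cloud(p); q=sel(w,(.643,.07),.14,.018,.032); q=q[q[:,0]>.585]; print(n,rect(trim(q)))
    for y in (143,69,-5):  # compartment interior by floor points
        q=sel(w,(.6425,y/1000),.03,-.01,.016); print(y,len(q),np.round(np.median(q,0),4))
plan([(.4677,.1768,.22,87.5),(.4677,.1768,.147,87.5)])
```

```text
top (array([644.7,  69.6]), array([ 79.2, 224. ]), 0.8)
143 333 [0.6426 0.1428 0.0054]
69 336 [0.6426 0.0688 0.0057]
-5 333 [ 0.6426 -0.0054  0.0055]
side (array([639. ,  69.8]), array([ 82.2, 231.6]), 1.0)
143 193 [0.6425 0.1467 0.0042]
69 208 [0.6453 0.0741 0.0035]
-5 215 [ 6.452e-01 -3.000e-04  3.200e-03]
at [ 0.6017  0.3499  0.21   87.4897] clk 23.6 open 0.0512 F [-0.  -0.1 -0.5]
-> (0.4677, 0.1768, 0.22, 87.5)
   [-0.89, -0.63, -0.05, -0.0]
   [-0.9, -0.63, -0.05, -0.0]
-> (0.4677, 0.1768, 0.147, 87.5)
   [0.0, -0.0, 0.73, -0.0]
```

Emit:
{"name": "drive_tool", "arguments": {"commands": [[[0.6,-0.89,-0.63,-0.05,0],[0.6,-0.89,-0.63,-0.05,0],[0.6,-0.89,-0.63,-0.05,0],[0.6,-0.89,-0.63,-0.05,0],[0.6,-0.89,-0.63,-0.05,0]]]}}

```text
clock: 24.1
tool_pos: [0.5348, 0.2646, 0.2146]
orientation: [-180.0, -0.0, 87.5]
ft_force: [0.3, 0.8, -0.1]
opening: 0.0512
grip_force: 0.0
```

Emit:
{"name": "drive_tool", "arguments": {"commands": [[[0.6,-0.9,-0.63,-0.05,0],[0.6,-0.9,-0.63,-0.05,0],[0.6,-0.9,-0.63,-0.05,0],[0.6,-0.9,-0.63,-0.05,0],[0.6,-0.9,-0.63,-0.05,0]]]}}

```text
clock: 24.6
tool_pos: [0.4688, 0.1783, 0.2202]
orientation: [179.9, -0.0, 87.6]
ft_force: [0.2, 0.2, -0.7]
opening: 0.0512
grip_force: 0.0
```

Emit:
{"name": "drive_tool", "arguments": {"commands": [[[0.6,0,0,0.2,0],[0.6,0,0,0.4,0],[0.6,0,0,0.6,0],[0.6,0,0,0.73,0],[0.6,0,0,0.73,0]]]}}

```text
clock: 25.1
tool_pos: [0.4674, 0.1773, 0.145]
orientation: [-179.8, 0.1, 87.6]
ft_force: [-0.4, 0.9, 0.7]
opening: 0.0511
grip_force: 0.0
```

Emit:
{"name": "drive_tool", "arguments": {"commands": [[[0.4,0,0,0,0],[0.25,0,0,0,0],[0.15,0,0,0,0],[0,0,0,0,0],[0,0,0,0,0]]], "force": 40}}

```text
clock: 25.6
tool_pos: [0.4687, 0.177, 0.148]
orientation: [179.9, -0.1, 87.5]
ft_force: [0.1, 0.1, 6.1]
opening: 0.0204
grip_force: 39.6
```

Emit:
{"name": "drive_tool", "arguments": {"commands": [[[0,0,0,0,0],[0,0,0,0,0],[0,0,0,-0.2,0],[0,0,0,-0.4,0],[0,0,0,-0.6,0]]]}}

```text
clock: 26.1
tool_pos: [0.4675, 0.1762, 0.2073]
orientation: [-179.9, 0.0, 87.5]
ft_force: [-0.1, 0.4, 0.0]
opening: 0.0208
grip_force: 39.6
```

Run:
```python
from h import *
for n in("top","side"):
    p=viewer.grab_frame(n); w=cloud(p)
    q=sel(w,(.467,.177),.05,.105,.135); print(n,len(q), rect(trim(q)) if len(q)>20 else "", [np.round(np.percentile(q[:,2],[1,50]),3)] if len(q) else "")
plan([(.6405,.1437,.207,87.5)])
```

```text
top 34 (array([470.3, 151.9]), array([25.3,  6.6]), 5.5) [array([0.111, 0.129])]
side 263 (array([461.4, 169.5]), array([41.6, 57. ]), 62.9) [array([0.112, 0.129])]
at [ 0.4689  0.1768  0.2094 87.476 ] clk 26.2 open 0.0206 F [ 0.5 -0.1  0.2]
-> (0.6405, 0.1437, 0.207, 87.5)
   [-0.13, 0.86, 0.01, -0.0]
   [-0.13, 0.87, 0.01, -0.0]
```

Emit:
{"name": "drive_tool", "arguments": {"commands": [[[0,-0.03,0.17,0,0],[0,-0.06,0.34,0,0],[0,-0.09,0.51,0,0],[0,-0.11,0.68,0,0],[0,-0.13,0.86,0,0]]]}}

```text
clock: 26.7
tool_pos: [0.5532, 0.1595, 0.2056]
orientation: [-179.9, 0.0, 87.5]
ft_force: [-0.1, 0.9, -0.1]
opening: 0.0205
grip_force: 39.6
```

Emit:
{"name": "drive_tool", "arguments": {"commands": [[[0,-0.03,0.17,0,0],[0,-0.06,0.34,0,0],[0,-0.09,0.51,0,0],[0,-0.11,0.68,0,0],[0,-0.13,0.87,0,0]]]}}

```text
clock: 27.2
tool_pos: [0.6396, 0.1427, 0.2054]
orientation: [-179.9, 0.0, 87.5]
ft_force: [0.3, 0.4, -0.5]
opening: 0.0205
grip_force: 39.6
```

Emit:
{"name": "drive_tool", "arguments": {"commands": [[[0,0,0,0.15,0],[0,0,0,0.3,0],[0,0,0,0.45,0],[0,0,0,0.6,0],[0,0,0,0.6,0]]]}}

```text
clock: 27.7
tool_pos: [0.6374, 0.1431, 0.1434]
orientation: [-179.7, 0.1, 87.5]
ft_force: [0.1, -0.1, -1.0]
opening: 0.0202
grip_force: 39.6
```

Run:
```python
from h import *
for n in("top","side"):
    p=viewer.grab_frame(n); w=cloud(p)
    q=sel(w,(.6405,.1437),.05,.05,.08); print(n,len(q), rect(trim(q)))
    if n=="side": cv2.imwrite("pics/s6.png",cv2.resize(p["frame"][150:270,300:460,::-1],None,fx=4,fy=4))
plan([(.6405,.1437,.104,87.5)])
```

```text
top 57 (array([633.5, 120.5]), array([35.5, 11.1]), 1.7)
side 258 (array([628.4, 134.5]), array([40. , 57.7]), 62.6)
at [ 0.6391  0.1431  0.1464 87.5061] clk 27.8 open 0.0208 F [-0.1 -0.2  0.1]
-> (0.6405, 0.1437, 0.104, 87.5)
   [0.01, 0.01, 0.42, 0.0]
```

View pics/s6.png

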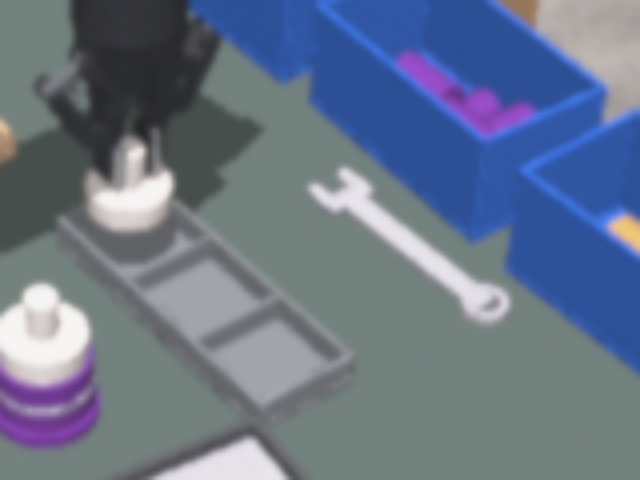

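Cap 1 hangs over the far compartment (crop pixel 130,190). I'll lower it with a small shift.

Emit:
{"name": "drive_tool", "arguments": {"commands": [[[0,0.01,0.03,0.12,0],[0,0.01,0.03,0.24,0],[0,0.01,0.03,0.34,0],[0,0.01,0.03,0.4,0],[0,0.01,0.03,0.42,0]]]}}

```text
clock: 28.3
tool_pos: [0.642, 0.1437, 0.1035]
orientation: [-179.9, 0.0, 87.5]
ft_force: [0.0, -0.3, -0.9]
opening: 0.0206
grip_force: 39.6
```

Emit:
{"name": "drive_tool", "arguments": {"commands": [[[0,0,0,0.01,0],[0,0,0,0.01,0],[0,0,0,0.01,0],[0,0,0,0.01,0],[0,0,0,0.01,0]]]}}

```text
clock: 28.8
tool_pos: [0.6428, 0.1438, 0.1042]
orientation: [180.0, -0.0, 87.5]
ft_force: [-0.6, -0.6, 0.3]
opening: 0.0206
grip_force: 39.6
```

Emit:
{"name": "drive_tool", "arguments": {"commands": [[[0.5,0,0,0,0],[0.5,0,0,0,0],[0.5,0,0,0,0],[0.5,0,0,0,0],[0.5,0,0,0,0]]]}}

```text
clock: 29.3
tool_pos: [0.6426, 0.1438, 0.1039]
orientation: [-180.0, 0.0, 87.5]
ft_force: [1.0, 0.5, 0.5]
opening: 0.0425
grip_force: 0.0
```

Emit:
{"name": "drive_tool", "arguments": {"commands": [[[0.5,0,0,-0.2,0],[0.5,0,0,-0.4,0],[0.5,0,0,-0.6,0],[0.5,0,0,-0.8,0],[0.5,0,0,-1,0]]]}}

```text
clock: 29.8
tool_pos: [0.6425, 0.1438, 0.2047]
orientation: [-180.0, 0.0, 87.5]
ft_force: [0.6, 0.1, 0.5]
opening: 0.0428
grip_force: 0.0
```

Run:
```python
from h import *
p=meas([("cap1",(.64,.1437),.045,.04,.07),("cap1s",(.64,.1437),.045,.021,.027),("h1",(.467,.177),.08,.055,.075),("h2",(.505,.052),.08,.08,.11)])
plan([(.505,.0515,.22,87.5),(.505,.0515,.147,87.5)])
```

```text
top chips [([417.0, 246.0], 13, [0.535, -0.287, 0.02]), ([416.0, 273.0], 16, [0.458, -0.284, 0.018]), ([421.0, 284.0], 34, [0.429, -0.299, 0.017])]
  cap1 0 [] 0
  cap1s 69 (array([643.6, 118.6]), array([43.4, 28.5]), 2.1) [0.022 0.024 0.027]
  h1 0 [] 0
  h2 60 (array([508.1,  53.2]), array([19.9, 20.9]), 76.7) [0.087 0.1   0.104]
side chips [([405.0, 331.0], 24, [0.528, -0.291, 0.016]), ([377.0, 346.0], 32, [0.453, -0.286, 0.014]), ([370.0, 358.0], 67, [0.423, -0.302, 0.014])]
  cap1 51 (array([638. , 144.9]), array([19.9, 20. ]), 32.7) [0.041 0.051 0.055]
  cap1s 139 (array([639.7, 150.2]), array([61.8, 80.1]), 87.0) [0.021 0.024 0.027]
  h1 199 (array([464.7, 177.2]), array([44.1, 47.8]), 19.8) [0.057 0.063 0.067]
  h2 84 (array([502.4,  51.9]), array([22.3, 22.2]), 26.6) [0.083 0.095 0.101]
at [ 0.6441  0.1439  0.2073 87.4874] clk 29.9 open 0.0428 F [ 0.6 -0.7  0.8]
-> (0.505, 0.0515, 0.22, 87.5)
   [-0.49, -0.67, -0.06, -0.0]
   [-0.49, -0.68, -0.07, -0.0]
-> (0.505, 0.0515, 0.147, 87.5)
   [-0.0, 0.0, 0.73, -0.0]
```

Emit:
{"name": "drive_tool", "arguments": {"commands": [[[0.5,-0.49,-0.67,-0.06,0],[0.5,-0.49,-0.67,-0.06,0],[0.5,-0.49,-0.67,-0.06,0],[0.5,-0.49,-0.67,-0.06,0],[0.5,-0.49,-0.67,-0.06,0]]]}}

```text
clock: 30.4
tool_pos: [0.5738, 0.0986, 0.2096]
orientation: [180.0, -0.0, 87.5]
ft_force: [0.5, 0.1, 0.3]
opening: 0.0427
grip_force: 0.0
```

Emit:
{"name": "drive_tool", "arguments": {"commands": [[[0.6,-0.49,-0.68,-0.07,0],[0.6,-0.49,-0.68,-0.07,0],[0.6,-0.49,-0.68,-0.07,0],[0.6,-0.49,-0.68,-0.07,0],[0.6,-0.49,-0.68,-0.07,0]]]}}

```text
clock: 30.9
tool_pos: [0.5044, 0.0529, 0.217]
orientation: [180.0, -0.0, 87.6]
ft_force: [0.7, 0.1, 0.4]
opening: 0.0509
grip_force: 0.0
```

Emit:
{"name": "drive_tool", "arguments": {"commands": [[[0.6,0,0,0.2,0],[0.6,0,0,0.4,0],[0.6,0,0,0.6,0],[0.6,0,0,0.72,0],[0.6,0,0,0.72,0]]]}}

```text
clock: 31.4
tool_pos: [0.503, 0.0523, 0.1431]
orientation: [-179.8, 0.1, 87.5]
ft_force: [-1.1, 0.3, 0.0]
opening: 0.0513
grip_force: 0.0
```

Emit:
{"name": "drive_tool", "arguments": {"commands": [[[0.4,0,0,0,0],[0.25,0,0,0,0],[0.15,0,0,0,0],[0,0,0,0,0],[0,0,0,0,0]]]}}

```text
clock: 31.9
tool_pos: [0.5044, 0.052, 0.1459]
orientation: [179.9, -0.0, 87.5]
ft_force: [2.8, 0.6, 4.5]
opening: 0.021
grip_force: 39.6
```

Emit:
{"name": "drive_tool", "arguments": {"commands": [[[0,0,0,0,0],[0,0,0,0,0],[0,0,0,-0.2,0],[0,0,0,-0.4,0],[0,0,0,-0.6,0]]]}}

```text
clock: 32.4
tool_pos: [0.5026, 0.0517, 0.205]
orientation: [-179.9, 0.0, 87.5]
ft_force: [-0.4, 0.5, -0.7]
opening: 0.0206
grip_force: 39.6
```

Run:
```python
from h import *
plan([(.6425,-.004,.207,87.5)])
```

```text
at [5.02600e-01 5.17000e-02 2.05000e-01 8.74835e+01] clk 32.4 open 0.0206 F [-0.4  0.5 -0.7]
-> (0.6425, -0.004, 0.207, 87.5)
   [-0.25, 0.71, -0.01, -0.0]
   [-0.25, 0.71, -0.01, -0.0]
```

Emit:
{"name": "drive_tool", "arguments": {"commands": [[[0,-0.05,0.14,0,0],[0,-0.1,0.28,0,0],[0,-0.15,0.42,0,0],[0,-0.2,0.56,0,0],[0,-0.25,0.7,0,0]]]}}

```text
clock: 32.9
tool_pos: [0.572, 0.0236, 0.2042]
orientation: [-179.9, 0.0, 87.5]
ft_force: [0.4, -0.2, -0.1]
opening: 0.0207
grip_force: 39.7
```

Emit:
{"name": "drive_tool", "arguments": {"commands": [[[0,-0.05,0.14,0,0],[0,-0.1,0.28,0,0],[0,-0.15,0.42,0,0],[0,-0.2,0.56,0,0],[0,-0.25,0.7,0,0]]]}}

```text
clock: 33.4
tool_pos: [0.6409, -0.0044, 0.204]
orientation: [-179.9, 0.0, 87.5]
ft_force: [0.1, -0.0, -0.4]
opening: 0.0207
grip_force: 39.7
```

Emit:
{"name": "drive_tool", "arguments": {"commands": [[[0,0,0,0.15,0],[0,0,0,0.3,0],[0,0,0,0.45,0],[0,0,0,0.6,0],[0,0,0,0.6,0]]]}}

```text
clock: 33.9
tool_pos: [0.6391, -0.0036, 0.1414]
orientation: [-179.7, 0.0, 87.5]
ft_force: [-0.0, -0.1, -0.9]
opening: 0.0207
grip_force: 39.6
```

Run:
```python
from h import *
plan([(.6425,-.004,.1015,87.5)])
p=viewer.grab_frame("side");w=cloud(p);q=sel(w,(.6405,-.004),.05,.05,.08); print(len(q), rect(trim(q)))
```

```text
at [ 6.39100e-01 -3.60000e-03  1.41400e-01  8.75177e+01] clk 33.9 open 0.0207 F [-0.  -0.1 -0.9]
-> (0.6425, -0.004, 0.1015, 87.5)
   [-0.0, 0.03, 0.4, 0.0]
288 (array([629.1, -10.6]), array([41.8, 56.7]), 55.6)
```

Emit:
{"name": "drive_tool", "arguments": {"commands": [[[0,0,0.02,0.12,0],[0,0,0.02,0.24,0],[0,0,0.02,0.34,0],[0,0,0.02,0.4,0],[0,0,0.02,0.42,0]]]}}

```text
clock: 34.45
tool_pos: [0.6426, -0.0044, 0.1017]
orientation: [-179.9, 0.0, 87.5]
ft_force: [-0.3, -0.2, -0.5]
opening: 0.0208
grip_force: 39.6
```

Emit:
{"name": "drive_tool", "arguments": {"commands": [[[0,0,0,0.01,0],[0,0,0,0.01,0],[0,0,0,0.01,0],[0,0,0,0.01,0],[0,0,0,0.01,0]]]}}

```text
clock: 34.95
tool_pos: [0.6432, -0.0043, 0.1022]
orientation: [180.0, -0.0, 87.5]
ft_force: [0.3, -0.2, -0.7]
opening: 0.0208
grip_force: 39.6
```

Emit:
{"name": "drive_tool", "arguments": {"commands": [[[0.5,0,0,0,0],[0.5,0,0,0,0],[0.5,0,0,0,0],[0.5,0,0,0,0],[0.5,0,0,0,0]]]}}

```text
clock: 35.45
tool_pos: [0.6431, -0.0044, 0.1019]
orientation: [-180.0, 0.0, 87.5]
ft_force: [0.0, -0.4, -0.4]
opening: 0.0428
grip_force: 0.0
```

Emit:
{"name": "drive_tool", "arguments": {"commands": [[[0.5,0,0,-0.2,0],[0.5,0,0,-0.4,0],[0.5,0,0,-0.6,0],[0.5,0,0,-0.8,0],[0.5,0,0,-1,0]]]}}

```text
clock: 35.95
tool_pos: [0.643, -0.0044, 0.2027]
orientation: [-180.0, 0.0, 87.5]
ft_force: [-0.6, 0.3, 0.1]
opening: 0.0428
grip_force: 0.0
```

Run:
```python
from h import *
p=meas([("cap1",(.64,.1437),.045,.04,.07),("cap2",(.64,-.004),.045,.04,.07),("cap2s",(.643,-.004),.033,.021,.027),("h1",(.467,.177),.08,.055,.075),("h2",(.505,.052),.08,.055,.11),("h3",(.458,.34),.08,.055,.075)])
```

```text
top chips [([417.0, 246.0], 13, [0.536, -0.288, 0.019]), ([416.0, 273.0], 16, [0.458, -0.285, 0.017]), ([421.0, 284.0], 34, [0.429, -0.299, 0.017])]
  cap1 51 (array([642.3, 145. ]), array([17.9, 20.1]), 10.1) [0.045 0.054 0.058]
  cap2 0 [] 0
  cap2s 0 [] 0
  h1 254 (array([470.4, 178.5]), array([46.4, 46.6]), 2.7) [0.059 0.065 0.07 ]
  h2 0 [] 0
  h3 254 (array([437. , 365.1]), array([46.5, 46.3]), 68.8) [0.058 0.065 0.069]
side chips [([405.0, 331.0], 24, [0.529, -0.291, 0.015]), ([377.0, 346.0], 31, [0.453, -0.287, 0.015]), ([370.0, 358.0], 66, [0.422, -0.302, 0.014])]
  cap1 57 (array([637.2, 144.5]), array([20. , 19.7]), 8.0) [0.04  0.049 0.055]
  cap2 58 (array([638.3,  -4.6]), array([20.9, 18.2]), 55.5) [0.041 0.051 0.056]
  cap2s 125 (array([636.7,  -5.5]), array([49. , 52.2]), 42.9) [0.021 0.023 0.026]
  h1 195 (array([463.4, 174.4]), array([44.5, 44.6]), 58.3) [0.057 0.063 0.067]
  h2 214 (array([500.1,  51.4]), array([45.3, 45. ]), 30.2) [0.057 0.063 0.067]
  h3 159 (array([431. , 363.5]), array([44.5, 45.1]), 58.1) [0.057 0.063 0.067]
```

Run:
```python
from h import *
e=plan([(.5035,.052,.18,87.5),(.5035,.052,.086,87.5)])
print(pl(-45,-55),pl(-45,58),pl(45,0))
e=plan([(.5035,.052,.186,87.5),(*pl(-45,-55),.19,87.5)],e)
```

```text
at [ 6.4450e-01 -4.6000e-03  2.0520e-01  8.7479e+01] clk 36.05 open 0.0427 F [-0.4 -0.8 -0.1]
-> (0.5035, 0.052, 0.18, 87.5)
   [0.25, -0.72, 0.13, -0.0]
   [0.25, -0.71, 0.12, -0.0]
-> (0.5035, 0.052, 0.086, 87.5)
   [0.0, -0.0, 0.94, -0.0]
(np.float64(0.4316), np.float64(-0.2168)) (np.float64(0.4416), np.float64(-0.1042)) (np.float64(0.5261), np.float64(-0.17))
-> (0.5035, 0.052, 0.186, 87.5)
   [0.0, -0.0, -1.0, -0.0]
-> (np.float64(0.4316), np.float64(-0.2168), 0.19, 87.5)
   [-0.9, -0.2, -0.01, -0.0]
   [-0.91, -0.2, -0.01, -0.0]
   [-0.9, -0.2, -0.02, -0.0]
```

Emit:
{"name": "drive_tool", "arguments": {"commands": [[[0.5,0.25,-0.72,0.13,0],[0.5,0.25,-0.72,0.13,0],[0.5,0.25,-0.72,0.13,0],[0.7,0.25,-0.72,0.13,0],[1,0.25,-0.72,0.13,0]]]}}

```text
clock: 36.55
tool_pos: [0.573, 0.0234, 0.189]
orientation: [179.9, 0.0, 87.5]
ft_force: [0.3, -0.3, -0.2]
opening: 0.0703
grip_force: 0.0
```

Emit:
{"name": "drive_tool", "arguments": {"commands": [[[1,0.25,-0.71,0.12,0],[1,0.25,-0.71,0.12,0],[1,0.25,-0.71,0.12,0],[1,0.25,-0.71,0.12,0],[1,0.25,-0.71,0.12,0]]]}}

```text
clock: 37.05
tool_pos: [0.5039, 0.0512, 0.1775]
orientation: [179.9, 0.0, 87.4]
ft_force: [1.0, -0.3, 0.1]
opening: 0.0853
grip_force: 0.0
```

Emit:
{"name": "drive_tool", "arguments": {"commands": [[[1,0,0,0.2,0],[1,0,0,0.4,0],[1,0,0,0.6,0],[1,0,0,0.8,0],[1,0,0,0.94,0]]]}}

```text
clock: 37.55
tool_pos: [0.5032, 0.051, 0.0817]
orientation: [-180.0, 0.1, 87.4]
ft_force: [-0.8, 0.7, -0.2]
opening: 0.0854
grip_force: 0.0
```

Emit:
{"name": "drive_tool", "arguments": {"commands": [[[0.9,0,0,0,0],[0.8,0,0,0,0],[0.7,0,0,0,0],[0.6,0,0,0,0],[0.5,0,0,0,0]]], "force": 80}}

```text
clock: 38.05
tool_pos: [0.5038, 0.0516, 0.0844]
orientation: [179.8, -0.0, 87.5]
ft_force: [0.9, -1.7, 6.1]
opening: 0.0616
grip_force: 87.5
```

Emit:
{"name": "drive_tool", "arguments": {"commands": [[[0.4,0,0,0,0],[0.4,0,0,0,0],[0.4,0,0,-0.1,0],[0.4,0,0,-0.2,0],[0.4,0,0,-0.3,0]]]}}

```text
clock: 38.55
tool_pos: [0.5022, 0.052, 0.1137]
orientation: [-180.0, -0.0, 87.5]
ft_force: [-0.0, 0.0, -3.6]
opening: 0.0617
grip_force: 87.8
```

Run:
```python
from h import *
p=viewer.grab_frame("side"); cv2.imwrite("pics/s7.png",cv2.resize(p["frame"][150:310,220:420,::-1],None,fx=3,fy=3))
w=cloud(p);q=sel(w,(.5,.05),.05,.015,.06); print(len(q),q[:,2].min())
plan([(*pl(-45,-55),.19,87.5)])
```

```text
271 0.02642449552981674
at [5.03200e-01 5.20000e-02 1.15400e-01 8.74905e+01] clk 38.6 open 0.0616 F [ 1.2  0.7 -2.3]
-> (np.float64(0.4316), np.float64(-0.2168), 0.19, 87.5)
   [-0.91, -0.2, -0.25, -0.0]
   [-0.9, -0.2, -0.25, -0.0]
   [-0.91, -0.2, -0.25, -0.0]
```

View pics/s7.png

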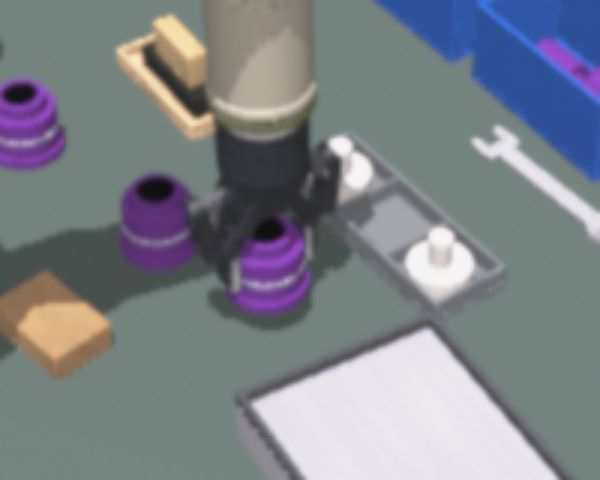

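Housing 2 is held and lifted (crop pixel 268,265), and both caps are seated in the rack. Now I'll carry it to the plate.

Emit:
{"name": "drive_tool", "arguments": {"commands": [[[0.4,0,0,-0.2,0],[0.4,0,0,-0.4,0],[0.4,0,0,-0.6,0],[0.4,0,0,-0.75,0],[0.4,0,0,-0.75,0]]]}}

```text
clock: 39.1
tool_pos: [0.5035, 0.052, 0.1901]
orientation: [179.8, -0.1, 87.5]
ft_force: [0.6, 0.5, -3.1]
opening: 0.0617
grip_force: 88.3
```

Emit:
{"name": "drive_tool", "arguments": {"commands": [[[0.4,-0.2,-0.04,0,0],[0.4,-0.4,-0.08,0,0],[0.4,-0.6,-0.12,0,0],[0.4,-0.8,-0.16,0,0],[0.4,-0.91,-0.2,0,0]]]}}

```text
clock: 39.6
tool_pos: [0.4776, -0.0399, 0.1871]
orientation: [-179.9, 0.0, 87.4]
ft_force: [0.1, -0.4, -4.1]
opening: 0.0618
grip_force: 88.3
```

Emit:
{"name": "drive_tool", "arguments": {"commands": [[[0.4,-0.2,-0.04,0,0],[0.4,-0.4,-0.08,0,0],[0.4,-0.6,-0.12,0,0],[0.4,-0.8,-0.16,0,0],[0.4,-0.91,-0.2,0,0]]]}}

```text
clock: 40.1
tool_pos: [0.4538, -0.1294, 0.1875]
orientation: [-180.0, 0.0, 87.4]
ft_force: [0.3, -1.2, -4.3]
opening: 0.0615
grip_force: 88.3
```

Emit:
{"name": "drive_tool", "arguments": {"commands": [[[0.4,-0.2,-0.04,0,0],[0.4,-0.4,-0.08,0,0],[0.4,-0.6,-0.12,0,0],[0.4,-0.8,-0.16,0,0],[0.4,-0.91,-0.2,0,0]]]}}

```text
clock: 40.6
tool_pos: [0.4301, -0.2192, 0.1877]
orientation: [-180.0, 0.0, 87.4]
ft_force: [0.2, -0.4, -3.6]
opening: 0.0619
grip_force: 88.3
```

Emit:
{"name": "drive_tool", "arguments": {"commands": [[[0.4,0,0,0.12,0],[0.4,0,0,0.24,0],[0.4,0,0,0.36,0],[0.4,0,0,0.48,0],[0.4,0,0,0.5,0]]]}}

```text
clock: 41.1
tool_pos: [0.4297, -0.2171, 0.1357]
orientation: [-179.8, -0.0, 87.6]
ft_force: [-0.8, -0.2, -4.3]
opening: 0.0618
grip_force: 88.3
```

Run:
```python
from h import *
plan([(*pl(-45,-55),.126,87.5)])
```

```text
at [ 0.4297 -0.2171  0.1357 87.5577] clk 41.1 open 0.0618 F [-0.8 -0.2 -4.3]
-> (np.float64(0.4316), np.float64(-0.2168), 0.126, 87.5)
   [0.0, 0.02, 0.1, 0.0]
```

Emit:
{"name": "drive_tool", "arguments": {"commands": [[[0.4,0,0,0.04,0],[0.4,0,0,0.08,0],[0.4,0,0,0.12,0],[0.4,0,0,0.13,0],[0.4,0,0,0.13,0]]]}}

```text
clock: 41.6
tool_pos: [0.4305, -0.2183, 0.1249]
orientation: [-180.0, 0.0, 87.5]
ft_force: [-0.7, 0.3, -3.7]
opening: 0.062
grip_force: 88.3
```

Emit:
{"name": "drive_tool", "arguments": {"commands": [[[0.75,0,0,0,0],[0.85,0,0,0,0],[1,0,0,0,0],[1,0,0,0,0],[1,0,0,0,0]]]}}

```text
clock: 42.1
tool_pos: [0.4307, -0.2183, 0.1251]
orientation: [180.0, 0.0, 87.5]
ft_force: [-0.1, 0.6, -0.8]
opening: 0.0855
grip_force: 0.0
```

Emit:
{"name": "drive_tool", "arguments": {"commands": [[[1,0,0,-0.2,0],[1,0,0,-0.4,0],[1,0,0,-0.6,0],[1,0,0,-0.8,0],[1,0,0,-0.8,0]]]}}

```text
clock: 42.6
tool_pos: [0.4317, -0.219, 0.2074]
orientation: [179.7, 0.0, 87.5]
ft_force: [-0.4, 0.0, -0.1]
opening: 0.0857
grip_force: 0.0
```

Run:
```python
from h import *
p=meas([("h2",(.4316,-.2168),.07,.095,.12),("h1",(.467,.177),.08,.055,.075),("h3",(.434,.364),.08,.055,.075)])
e=plan([(.4675,.1765,.195,87.5),(.4675,.1765,.0865,87.5)])
```

```text
top chips []
  h2 45 (array([ 434.3, -198.8]), array([11.9, 31.6]), 89.2) [0.096 0.103 0.109]
  h1 255 (array([471.9, 178.2]), array([47.3, 47.2]), 66.6) [0.058 0.065 0.069]
  h3 250 (array([437.1, 364.6]), array([46.9, 45.1]), 85.1) [0.059 0.065 0.069]
side chips [([405.0, 331.0], 24, [0.531, -0.29, 0.015]), ([377.0, 346.0], 31, [0.453, -0.286, 0.014]), ([370.0, 358.0], 67, [0.423, -0.302, 0.014])]
  h2 332 (array([ 426.8, -215.6]), array([47.5, 45.7]), 82.9) [0.098 0.102 0.107]
  h1 188 (array([464. , 175.8]), array([47.3, 44.3]), 30.6) [0.057 0.063 0.067]
  h3 159 (array([430.7, 362.7]), array([43.6, 45.4]), 11.2) [0.057 0.063 0.067]
at [ 0.4307 -0.2182  0.205  87.4996] clk 42.7 open 0.0854 F [-0.   0.  -0.8]
-> (0.4675, 0.1765, 0.195, 87.5)
   [0.99, 0.05, 0.02, -0.0]
   [0.99, 0.05, 0.03, -0.0]
   [0.99, 0.05, 0.02, -0.0]
   [0.99, 0.05, 0.03, -0.0]
-> (0.4675, 0.1765, 0.0865, 87.5)
   [-0.0, -0.0, 0.54, -0.0]
   [-0.0, -0.0, 0.54, -0.0]
```

Emit:
{"name": "drive_tool", "arguments": {"commands": [[[1,0.99,0.05,0.02,0],[1,0.99,0.05,0.02,0],[1,0.99,0.05,0.02,0],[1,0.99,0.05,0.02,0],[1,0.99,0.05,0.02,0]]]}}

```text
clock: 43.2
tool_pos: [0.4394, -0.1202, 0.2023]
orientation: [-179.9, 0.0, 87.4]
ft_force: [0.5, 0.3, -0.2]
opening: 0.0853
grip_force: 0.0
```

Emit:
{"name": "drive_tool", "arguments": {"commands": [[[1,0.99,0.05,0.02,0],[1,0.99,0.05,0.02,0],[1,0.99,0.05,0.02,0],[1,0.99,0.05,0.02,0],[1,0.99,0.05,0.02,0]]]}}

```text
clock: 43.7
tool_pos: [0.4491, -0.0227, 0.2007]
orientation: [-180.0, 0.0, 87.3]
ft_force: [-0.6, 0.1, 0.5]
opening: 0.0854
grip_force: 0.0
```

Emit:
{"name": "drive_tool", "arguments": {"commands": [[[1,0.99,0.05,0.02,0],[1,0.99,0.05,0.02,0],[1,0.99,0.05,0.02,0],[1,0.99,0.05,0.02,0],[1,0.99,0.05,0.02,0]]]}}

```text
clock: 44.2
tool_pos: [0.4587, 0.0756, 0.1988]
orientation: [-180.0, 0.0, 87.3]
ft_force: [0.2, -0.0, -0.2]
opening: 0.0855
grip_force: 0.0
```

Emit:
{"name": "drive_tool", "arguments": {"commands": [[[1,0.99,0.05,0.02,0],[1,0.99,0.05,0.02,0],[1,0.99,0.05,0.02,0],[1,0.99,0.05,0.02,0],[1,0.99,0.05,0.02,0]]]}}

```text
clock: 44.7
tool_pos: [0.4683, 0.1741, 0.1968]
orientation: [-180.0, 0.1, 87.3]
ft_force: [0.2, -0.4, -0.2]
opening: 0.0856
grip_force: 0.0
```

Run:
```python
from h import *
p=meas([("h1",(.467,.177),.08,.055,.075)])
e=plan([(.4675,.1765,.195,87.5),(.4675,.1765,.0865,87.5)])
```

```text
top chips [([417.0, 246.0], 13, [0.535, -0.287, 0.021]), ([416.0, 273.0], 16, [0.458, -0.284, 0.017]), ([421.0, 284.0], 33, [0.427, -0.299, 0.015])]
  h1 12 (array([474.8, 156. ]), array([14.1,  5.7]), 19.5) [0.055 0.062 0.068]
side chips [([405.0, 331.0], 22, [0.529, -0.291, 0.016]), ([377.0, 346.0], 30, [0.452, -0.286, 0.014]), ([370.0, 358.0], 63, [0.422, -0.302, 0.014])]
  h1 200 (array([465. , 177.2]), array([45.8, 46.2]), 41.0) [0.057 0.062 0.067]
at [ 0.4683  0.1743  0.197  87.2823] clk 44.8 open 0.0857 F [-0.8  0.7 -0.2]
-> (0.4675, 0.1765, 0.195, 87.5)
   [0.02, -0.01, 0.02, -0.0]
-> (0.4675, 0.1765, 0.0865, 87.5)
   [0.0, 0.0, 0.54, -0.0]
   [0.0, 0.0, 0.54, -0.0]
```

Emit:
{"name": "drive_tool", "arguments": {"commands": [[[1,0.03,0,0.12,0],[1,0.03,0,0.24,0],[1,0.03,0,0.36,0],[1,0.03,0,0.48,0],[1,0.03,0,0.55,0]]]}}

```text
clock: 45.3
tool_pos: [0.4673, 0.1792, 0.14]
orientation: [-179.9, 0.1, 87.5]
ft_force: [0.2, 0.5, 0.5]
opening: 0.0852
grip_force: 0.0
```

Emit:
{"name": "drive_tool", "arguments": {"commands": [[[1,0,0,0.15,0],[1,0,0,0.3,0],[1,0,0,0.45,0],[1,0,0,0.55,0],[1,0,0,0.55,0]]]}}

```text
clock: 45.8
tool_pos: [0.4671, 0.1791, 0.0854]
orientation: [-179.9, 0.1, 87.5]
ft_force: [0.9, -0.2, -0.5]
opening: 0.0853
grip_force: 0.0
```

Emit:
{"name": "drive_tool", "arguments": {"commands": [[[0.9,0,0,0,0],[0.8,0,0,0,0],[0.7,0,0,0,0],[0.6,0,0,0,0],[0.5,0,0,0,0]]]}}

```text
clock: 46.3
tool_pos: [0.4688, 0.1798, 0.0883]
orientation: [179.9, -0.1, 87.5]
ft_force: [-1.7, -0.7, 7.7]
opening: 0.0616
grip_force: 86.2
```

Emit:
{"name": "drive_tool", "arguments": {"commands": [[[0.4,0,0,0,0],[0.4,0,0,0,0],[0.4,0,0,-0.1,0],[0.4,0,0,-0.2,0],[0.4,0,0,-0.3,0]]]}}

```text
clock: 46.8
tool_pos: [0.4678, 0.1795, 0.1177]
orientation: [-180.0, 0.0, 87.5]
ft_force: [0.1, 0.1, -5.6]
opening: 0.0613
grip_force: 88.2
```

Emit:
{"name": "drive_tool", "arguments": {"commands": [[[0.4,0,0,-0.2,0],[0.4,0,0,-0.4,0],[0.4,0,0,-0.6,0],[0.4,0,0,-0.75,0],[0.4,0,0,-0.75,0]]]}}

```text
clock: 47.3
tool_pos: [0.4691, 0.1799, 0.1946]
orientation: [179.8, -0.1, 87.5]
ft_force: [-0.2, -0.1, -4.7]
opening: 0.0617
grip_force: 88.5
```

Run:
```python
from h import *
e=plan([(*pl(-44,59),.19,87.5)])
```

```text
at [ 0.4691  0.1799  0.1946 87.4779] clk 47.3 open 0.0617 F [-0.2 -0.1 -4.7]
-> (np.float64(0.4427), np.float64(-0.1033), 0.19, 87.5)
   [-0.95, -0.05, 0.02, -0.0]
   [-0.95, -0.04, 0.01, -0.0]
   [-0.94, -0.05, 0.02, -0.0]
```

Emit:
{"name": "drive_tool", "arguments": {"commands": [[[0.4,-0.2,-0.01,0,0],[0.4,-0.4,-0.02,0,0],[0.4,-0.6,-0.03,0,0],[0.4,-0.8,-0.04,0,0],[0.4,-0.94,-0.05,0,0]]]}}

```text
clock: 47.8
tool_pos: [0.4583, 0.0842, 0.1913]
orientation: [-179.9, 0.0, 87.4]
ft_force: [-0.8, 0.6, -5.4]
opening: 0.0615
grip_force: 88.5
```

Emit:
{"name": "drive_tool", "arguments": {"commands": [[[0.4,-0.2,-0.01,0,0],[0.4,-0.4,-0.02,0,0],[0.4,-0.6,-0.03,0,0],[0.4,-0.8,-0.04,0,0],[0.4,-0.94,-0.05,0,0]]]}}

```text
clock: 48.3
tool_pos: [0.4493, -0.0092, 0.1915]
orientation: [-180.0, 0.0, 87.4]
ft_force: [-1.2, -0.1, -4.9]
opening: 0.0612
grip_force: 88.5
```

Emit:
{"name": "drive_tool", "arguments": {"commands": [[[0.4,-0.2,-0.01,0,0],[0.4,-0.4,-0.02,0,0],[0.4,-0.6,-0.03,0,0],[0.4,-0.8,-0.04,0,0],[0.4,-0.94,-0.05,0,0]]]}}

```text
clock: 48.8
tool_pos: [0.4402, -0.1028, 0.1916]
orientation: [-180.0, 0.0, 87.4]
ft_force: [1.3, -0.4, -4.7]
opening: 0.0617
grip_force: 88.5
```

Emit:
{"name": "drive_tool", "arguments": {"commands": [[[0.4,0,0,0.12,0],[0.4,0,0,0.24,0],[0.4,0,0,0.36,0],[0.4,0,0,0.48,0],[0.4,0,0,0.48,0]]]}}

```text
clock: 49.3
tool_pos: [0.4394, -0.1007, 0.1417]
orientation: [-179.8, 0.0, 87.6]
ft_force: [-0.8, 0.6, -5.7]
opening: 0.0615
grip_force: 88.5
```

Emit:
{"name": "drive_tool", "arguments": {"commands": [[[0.4,0,0,0,0],[0.4,0,0,0,0],[0.4,0,0,0,0],[0.4,0,0,0,0],[0.4,0,0,0,0]]]}}

```text
clock: 49.8
tool_pos: [0.4408, -0.1016, 0.1442]
orientation: [180.0, -0.0, 87.5]
ft_force: [-0.7, 0.1, -5.1]
opening: 0.0615
grip_force: 88.5
```

Run:
```python
from h import *
e=plan([(*pl(-44,59),.129,87.5)])
```

```text
at [ 0.4408 -0.1016  0.1442 87.487 ] clk 49.8 open 0.0615 F [-0.7  0.1 -5.1]
-> (np.float64(0.4427), np.float64(-0.1033), 0.129, 87.5)
   [-0.02, 0.02, 0.15, -0.0]
```

Emit:
{"name": "drive_tool", "arguments": {"commands": [[[0.4,0,0.02,0.04,0],[0.4,0,0.02,0.08,0],[0.4,0,0.02,0.12,0],[0.4,0,0.02,0.15,0],[0.4,0,0.02,0.15,0]]]}}

```text
clock: 50.3
tool_pos: [0.4425, -0.1017, 0.1285]
orientation: [-180.0, 0.0, 87.5]
ft_force: [0.1, 1.1, -5.0]
opening: 0.0618
grip_force: 88.5
```

Emit:
{"name": "drive_tool", "arguments": {"commands": [[[0.4,0,0,0.01,0],[0.4,0,0,0.01,0],[0.4,0,0,0.01,0],[0.4,0,0,0.01,0],[0.4,0,0,0.01,0]]]}}

```text
clock: 50.8
tool_pos: [0.4426, -0.1018, 0.1283]
orientation: [-180.0, -0.0, 87.5]
ft_force: [-4.4, 0.8, 5.0]
opening: 0.0613
grip_force: 90.0
```

Emit:
{"name": "drive_tool", "arguments": {"commands": [[[0.75,0,0,0,0],[0.85,0,0,0,0],[1,0,0,0,0],[1,0,0,0,0],[1,0,0,0,0]]]}}

```text
clock: 51.3
tool_pos: [0.4428, -0.1016, 0.128]
orientation: [180.0, 0.0, 87.5]
ft_force: [0.3, 0.4, -0.8]
opening: 0.0853
grip_force: 0.0
```

Emit:
{"name": "drive_tool", "arguments": {"commands": [[[1,0,0,-0.2,0],[1,0,0,-0.4,0],[1,0,0,-0.6,0],[1,0,0,-0.75,0],[1,0,0,-0.75,0]]]}}

```text
clock: 51.8
tool_pos: [0.4438, -0.1019, 0.2048]
orientation: [179.8, -0.0, 87.5]
ft_force: [0.3, -0.5, -0.2]
opening: 0.0856
grip_force: 0.0
```

Run:
```python
from h import *
p=meas([("h2",(.4316,-.2168),.06,.095,.12),("h1",(.441,-.103),.06,.095,.12),("h3",(.434,.364),.08,.055,.075)])
e=plan([(.434,.364,.2,107.5)])
```

```text
top chips [([417.0, 246.0], 13, [0.535, -0.288, 0.018]), ([416.0, 273.0], 16, [0.458, -0.284, 0.018]), ([421.0, 284.0], 34, [0.429, -0.299, 0.016])]
  h2 157 (array([ 428.8, -225.2]), array([27.5, 46.4]), 79.0) [0.101 0.105 0.108]
  h1 0 [] 0
  h3 258 (array([437.4, 364.1]), array([49.9, 44.1]), 85.4) [0.057 0.065 0.069]
side chips [([405.0, 331.0], 23, [0.529, -0.29, 0.015]), ([377.0, 346.0], 30, [0.452, -0.286, 0.014]), ([370.0, 358.0], 66, [0.423, -0.303, 0.014])]
  h2 327 (array([ 426.8, -216.7]), array([48.1, 46.7]), 86.2) [0.098 0.103 0.107]
  h1 285 (array([ 437.6, -103.8]), array([49.1, 47.2]), 9.7) [0.097 0.103 0.107]
  h3 163 (array([431.7, 364.7]), array([46.2, 46. ]), 12.6) [0.057 0.063 0.067]
at [ 0.4427 -0.1015  0.2027 87.4978] clk 51.9 open 0.0854 F [ 0.5 -0.2 -1. ]
-> (0.434, 0.364, 0.2, 107.5)
   [0.93, -0.06, 0.01, -0.22]
   [0.89, 0.26, 0.0, -0.0]
   [0.9, 0.26, 0.01, -0.0]
   [0.89, 0.26, 0.0, -0.0]
   [0.9, 0.26, 0.01, -0.0]
```

Emit:
{"name": "drive_tool", "arguments": {"commands": [[[1,0.93,-0.06,0,0],[1,0.93,-0.06,0,0],[1,0.93,-0.06,0,0],[1,0.93,-0.06,0,0],[1,0.93,-0.06,0,0]]]}}

```text
clock: 52.4
tool_pos: [0.4404, -0.0094, 0.2022]
orientation: [-179.9, 0.0, 87.4]
ft_force: [0.5, -0.4, 0.6]
opening: 0.0854
grip_force: 0.0
```

Emit:
{"name": "drive_tool", "arguments": {"commands": [[[1,0.93,-0.06,0,0],[1,0.93,-0.06,0,0],[1,0.93,-0.06,0,0],[1,0.93,-0.06,0,0],[1,0.93,-0.06,0,0]]]}}

```text
clock: 52.9
tool_pos: [0.439, 0.0828, 0.2026]
orientation: [-180.0, 0.0, 87.3]
ft_force: [0.4, -0.9, 0.5]
opening: 0.0854
grip_force: 0.0
```

Emit:
{"name": "drive_tool", "arguments": {"commands": [[[1,0.93,-0.06,0,0],[1,0.93,-0.06,0,0],[1,0.93,-0.06,0,0],[1,0.93,-0.06,0,0],[1,0.93,-0.06,0,0]]]}}

```text
clock: 53.4
tool_pos: [0.4374, 0.1757, 0.2028]
orientation: [-180.0, 0.0, 87.3]
ft_force: [-0.3, 0.1, 0.6]
opening: 0.0854
grip_force: 0.0
```

Emit:
{"name": "drive_tool", "arguments": {"commands": [[[1,0.93,-0.06,0,0],[1,0.93,-0.06,0,0],[1,0.93,-0.06,0,0],[1,0.93,-0.06,0,0],[1,0.93,-0.06,0,0]]]}}

```text
clock: 53.9
tool_pos: [0.4357, 0.2687, 0.2028]
orientation: [-180.0, 0.1, 87.3]
ft_force: [0.5, -0.4, -0.6]
opening: 0.0859
grip_force: 0.0
```

Emit:
{"name": "drive_tool", "arguments": {"commands": [[[1,0.93,-0.06,0,0],[1,0.93,-0.06,0,0],[1,0.93,-0.06,0,0],[1,0.93,-0.06,0,0],[1,0.93,-0.06,0,0]]]}}

```text
clock: 54.4
tool_pos: [0.4341, 0.3619, 0.2029]
orientation: [180.0, 0.1, 87.3]
ft_force: [0.4, 0.3, 0.1]
opening: 0.0853
grip_force: 0.0
```

Run:
```python
from h import *
p=meas([("h3",(.434,.364),.07,.055,.075)])
e=plan([(.4345,.3643,.2,87.5),(.4345,.3643,.0865,87.5)])
```

```text
top chips [([417.0, 246.0], 13, [0.535, -0.288, 0.018]), ([416.0, 273.0], 16, [0.458, -0.284, 0.017]), ([421.0, 284.0], 33, [0.427, -0.3, 0.016])]
  h3 244 (array([437.8, 365. ]), array([46.7, 45.1]), 48.0) [0.059 0.065 0.069]
side chips [([405.0, 331.0], 23, [0.528, -0.291, 0.015]), ([377.0, 346.0], 30, [0.452, -0.287, 0.016]), ([370.0, 358.0], 64, [0.423, -0.301, 0.014])]
  h3 156 (array([429.9, 362.9]), array([47.1, 45. ]), 56.8) [0.057 0.063 0.067]
at [ 0.434   0.3622  0.2031 87.3055] clk 54.5 open 0.0853 F [-0.3 -0.2  0.8]
-> (0.4345, 0.3643, 0.2, 87.5)
   [0.02, 0.0, 0.03, -0.0]
-> (0.4345, 0.3643, 0.0865, 87.5)
   [0.0, 0.0, 0.57, -0.0]
   [0.0, 0.0, 0.57, -0.0]
```

Emit:
{"name": "drive_tool", "arguments": {"commands": [[[1,0,0,0.12,0],[1,0,0,0.24,0],[1,0,0,0.36,0],[1,0,0,0.48,0],[1,0,0,0.58,0]]]}}

```text
clock: 55.0
tool_pos: [0.4327, 0.3639, 0.1432]
orientation: [-179.9, 0.1, 87.5]
ft_force: [-0.2, -0.1, 0.5]
opening: 0.0853
grip_force: 0.0
```

Emit:
{"name": "drive_tool", "arguments": {"commands": [[[1,0,0,0.15,0],[1,0,0,0.3,0],[1,0,0,0.45,0],[1,0,0,0.58,0],[1,0,0,0.58,0]]]}}

```text
clock: 55.5
tool_pos: [0.4321, 0.3634, 0.0845]
orientation: [-179.9, 0.2, 87.5]
ft_force: [0.3, 0.2, 0.2]
opening: 0.0854
grip_force: 0.0
```

Emit:
{"name": "drive_tool", "arguments": {"commands": [[[0.9,0,0,0,0],[0.8,0,0,0,0],[0.7,0,0,0,0],[0.6,0,0,0,0],[0.5,0,0,0,0]]]}}

```text
clock: 56.0
tool_pos: [0.4343, 0.3646, 0.0886]
orientation: [179.9, -0.1, 87.5]
ft_force: [2.0, -1.4, 4.8]
opening: 0.0617
grip_force: 86.5
```

Emit:
{"name": "drive_tool", "arguments": {"commands": [[[0.4,0,0,0,0],[0.4,0,0,0,0],[0.4,0,0,-0.1,0],[0.4,0,0,-0.2,0],[0.4,0,0,-0.3,0]]]}}

```text
clock: 56.5
tool_pos: [0.4328, 0.3642, 0.1177]
orientation: [-180.0, 0.0, 87.5]
ft_force: [0.4, 0.5, -4.5]
opening: 0.0614
grip_force: 87.9
```

Emit:
{"name": "drive_tool", "arguments": {"commands": [[[0.4,0,0,-0.2,0],[0.4,0,0,-0.4,0],[0.4,0,0,-0.6,0],[0.4,0,0,-0.8,0],[0.4,0,0,-1,0]]]}}

```text
clock: 57.0
tool_pos: [0.4328, 0.3641, 0.2184]
orientation: [-180.0, -0.0, 87.5]
ft_force: [1.3, 1.0, -5.0]
opening: 0.0619
grip_force: 88.1
```

Run:
```python
from h import *
e=plan([(*pl(45,0),.21,87.5)])
```

```text
at [ 0.4328  0.3641  0.2184 87.4904] clk 57.0 open 0.0619 F [ 1.3  1.  -5. ]
-> (np.float64(0.5261), np.float64(-0.17), 0.21, 87.5)
   [-0.88, 0.19, 0.01, -0.0]
   [-0.88, 0.2, 0.01, -0.0]
   [-0.88, 0.19, 0.02, -0.0]
   [-0.88, 0.2, 0.01, -0.0]
   [-0.89, 0.19, 0.02, -0.0]
   [-0.88, 0.2, 0.01, -0.0]
```

Emit:
{"name": "drive_tool", "arguments": {"commands": [[[0.4,-0.2,0.04,0,0],[0.4,-0.4,0.08,0,0],[0.4,-0.6,0.13,0,0],[0.4,-0.8,0.17,0,0],[0.4,-0.88,0.2,0,0]]]}}

```text
clock: 57.5
tool_pos: [0.4496, 0.2725, 0.217]
orientation: [-180.0, 0.1, 87.3]
ft_force: [-0.3, 0.3, -4.6]
opening: 0.0619
grip_force: 88.1
```

Emit:
{"name": "drive_tool", "arguments": {"commands": [[[0.4,-0.2,0.04,0,0],[0.4,-0.4,0.08,0,0],[0.4,-0.6,0.13,0,0],[0.4,-0.8,0.17,0,0],[0.4,-0.88,0.2,0,0]]]}}

```text
clock: 58.0
tool_pos: [0.4656, 0.1847, 0.217]
orientation: [-180.0, 0.0, 87.4]
ft_force: [0.1, 0.0, -4.8]
opening: 0.0617
grip_force: 88.1
```

Emit:
{"name": "drive_tool", "arguments": {"commands": [[[0.4,-0.2,0.04,0,0],[0.4,-0.4,0.08,0,0],[0.4,-0.6,0.13,0,0],[0.4,-0.8,0.17,0,0],[0.4,-0.88,0.2,0,0]]]}}

```text
clock: 58.5
tool_pos: [0.4817, 0.0965, 0.217]
orientation: [180.0, 0.0, 87.4]
ft_force: [-0.7, -0.1, -4.7]
opening: 0.0613
grip_force: 88.1
```

Emit:
{"name": "drive_tool", "arguments": {"commands": [[[0.4,-0.2,0.04,0,0],[0.4,-0.4,0.08,0,0],[0.4,-0.6,0.13,0,0],[0.4,-0.8,0.17,0,0],[0.4,-0.88,0.2,0,0]]]}}

```text
clock: 59.0
tool_pos: [0.4979, 0.008, 0.217]
orientation: [180.0, 0.0, 87.4]
ft_force: [0.3, -0.3, -5.1]
opening: 0.0613
grip_force: 88.1
```

Emit:
{"name": "drive_tool", "arguments": {"commands": [[[0.4,-0.2,0.04,0,0],[0.4,-0.4,0.08,0,0],[0.4,-0.6,0.13,0,0],[0.4,-0.8,0.17,0,0],[0.4,-0.88,0.2,0,0]]]}}

```text
clock: 59.5
tool_pos: [0.5141, -0.0806, 0.2169]
orientation: [180.0, 0.0, 87.4]
ft_force: [0.0, -0.4, -4.6]
opening: 0.0615
grip_force: 88.1
```

Emit:
{"name": "drive_tool", "arguments": {"commands": [[[0.4,-0.2,0.04,0,0],[0.4,-0.4,0.08,0,0],[0.4,-0.6,0.13,0,0],[0.4,-0.8,0.17,0,0],[0.4,-0.88,0.2,0,0]]]}}

```text
clock: 60.0
tool_pos: [0.5302, -0.1692, 0.2168]
orientation: [-180.0, 0.0, 87.4]
ft_force: [0.0, 0.4, -5.0]
opening: 0.0617
grip_force: 88.1
```

Emit:
{"name": "drive_tool", "arguments": {"commands": [[[0.4,0,0,0,0],[0.4,0,0,0,0],[0.4,0,0,0,0],[0.4,0,0,0,0],[0.4,0,0,0,0]]]}}

```text
clock: 60.5
tool_pos: [0.5299, -0.1677, 0.2169]
orientation: [180.0, -0.0, 87.5]
ft_force: [0.3, 0.6, -4.9]
opening: 0.0615
grip_force: 88.1
```

Run:
```python
from h import *
e=plan([(*pl(45,0),.21,87.5),(*pl(45,0),.1295,87.5)])
```

```text
at [ 0.5299 -0.1677  0.2169 87.5486] clk 60.5 open 0.0615 F [ 0.3  0.6 -4.9]
-> (np.float64(0.5261), np.float64(-0.17), 0.21, 87.5)
   [-0.02, -0.04, 0.07, 0.0]
-> (np.float64(0.5261), np.float64(-0.17), 0.1295, 87.5)
   [-0.0, 0.0, 0.8, 0.0]
```

Emit:
{"name": "drive_tool", "arguments": {"commands": [[[0.4,-0.02,-0.04,0.16,0],[0.4,-0.02,-0.04,0.32,0],[0.4,-0.02,-0.04,0.48,0],[0.4,-0.02,-0.04,0.64,0],[0.4,-0.02,-0.04,0.76,0]]]}}

```text
clock: 61.0
tool_pos: [0.5255, -0.1699, 0.1399]
orientation: [-180.0, -0.0, 87.5]
ft_force: [-0.3, 0.7, -4.1]
opening: 0.0613
grip_force: 88.2
```

Emit:
{"name": "drive_tool", "arguments": {"commands": [[[0.4,0,0,0.03,0],[0.4,0,0,0.06,0],[0.4,0,0,0.09,0],[0.4,0,0,0.12,0],[0.4,0,0,0.12,0]]]}}

```text
clock: 61.5
tool_pos: [0.5257, -0.1704, 0.1289]
orientation: [180.0, -0.0, 87.5]
ft_force: [0.2, -0.5, -4.7]
opening: 0.0613
grip_force: 88.2
```

Emit:
{"name": "drive_tool", "arguments": {"commands": [[[0.75,0,0,0,0],[0.85,0,0,0,0],[1,0,0,0,0],[1,0,0,0,0],[1,0,0,0,0]]]}}

```text
clock: 62.0
tool_pos: [0.5259, -0.1704, 0.1292]
orientation: [180.0, 0.0, 87.5]
ft_force: [0.8, 0.3, -0.9]
opening: 0.0853
grip_force: 0.0
```

Emit:
{"name": "drive_tool", "arguments": {"commands": [[[1,0,0,-0.2,0],[1,0,0,-0.4,0],[1,0,0,-0.6,0],[1,0,0,-0.8,0],[1,0,0,-1,0]]]}}

```text
clock: 62.5
tool_pos: [0.5257, -0.1704, 0.2298]
orientation: [180.0, 0.0, 87.5]
ft_force: [0.3, 0.3, 0.2]
opening: 0.0852
grip_force: 0.0
```

Emit:
{"name": "drive_tool", "arguments": {"commands": [[[1,0.3,0.3,-0.4,0],[1,0.6,0.6,-0.4,0],[1,1,0.6,-0.4,0],[1,1,0.6,-0.4,0],[1,1,0.6,-0.4,0]]]}}

```text
clock: 63.0
tool_pos: [0.5902, -0.0716, 0.2686]
orientation: [-180.0, -0.0, 87.7]
ft_force: [-0.8, -0.6, 0.3]
opening: 0.0855
grip_force: 0.0
```

Emit:
{"name": "drive_tool", "arguments": {"commands": [[[1,0.3,0,0,0],[1,0.6,0,0,0],[1,1,0,0,0],[1,1,0,0,0],[1,1,0,0,0]]]}}

```text
clock: 63.5
tool_pos: [0.5942, 0.0266, 0.2688]
orientation: [-180.0, 0.0, 87.5]
ft_force: [-0.1, -0.9, -0.0]
opening: 0.0852
grip_force: 0.0
```

Run:
```python
from h import *
p=meas([("h2",(.43,-.2168),.05,.095,.12),("h1",(.441,-.103),.05,.095,.12),("h3",(.526,-.17),.05,.095,.12),("cap1",(.64,.1437),.045,.04,.07),("cap2",(.642,-.004),.045,.04,.07),("grip",(.6,.354),.1,.055,.09),("plate",tuple(PO),.2,.047,.06)])
save(p,"pics/s8.png")
```

```text
top chips [([417.0, 246.0], 13, [0.535, -0.288, 0.017]), ([416.0, 273.0], 16, [0.459, -0.284, 0.018]), ([421.0, 284.0], 34, [0.428, -0.299, 0.017])]
  h2 264 (array([ 430.2, -215.3]), array([45.3, 48.3]), 50.9) [0.099 0.105 0.109]
  h1 265 (array([ 442.4, -101.9]), array([46.7, 48.9]), 60.7) [0.099 0.105 0.11 ]
  h3 256 (array([ 526.2, -168.6]), array([45.5, 46.7]), 56.8) [0.099 0.104 0.109]
  cap1 55 (array([642.1, 144.5]), array([18.6, 21.1]), 10.8) [0.044 0.054 0.059]
  cap2 0 [] 0
  grip 224 (array([602.8, 351.6]), array([70.8, 23.2]), 87.2) [0.06  0.068 0.072]
  plate 668 (array([ 483.8, -162.8]), array([205.3, 182.8]), 84.5) [0.048 0.053 0.058]
side chips [([405.0, 331.0], 23, [0.53, -0.29, 0.014]), ([377.0, 346.0], 30, [0.452, -0.286, 0.014]), ([370.0, 358.0], 63, [0.424, -0.301, 0.013])]
  h2 325 (array([ 426.6, -216.8]), array([47.9, 47.3]), 21.9) [0.098 0.103 0.106]
  h1 285 (array([ 438.5, -103.1]), array([48.6, 46.5]), 23.4) [0.097 0.102 0.106]
  h3 283 (array([ 521.9, -169.1]), array([49.6, 45.7]), 56.0) [0.097 0.102 0.106]
  cap1 60 (array([636.1, 143.4]), array([21.9, 19. ]), 55.1) [0.041 0.05  0.056]
  cap2 58 (array([637.7,  -5.3]), array([21.1, 18.4]), 52.4) [0.042 0.052 0.055]
  grip 148 (array([597.1, 351. ]), array([69.6, 24.9]), 87.1) [0.056 0.065 0.07 ]
  plate 1016 (array([ 480.1, -161.8]), array([210.5, 185.2]), 84.5) [0.048 0.051 0.058]
```

View pics/s8.png

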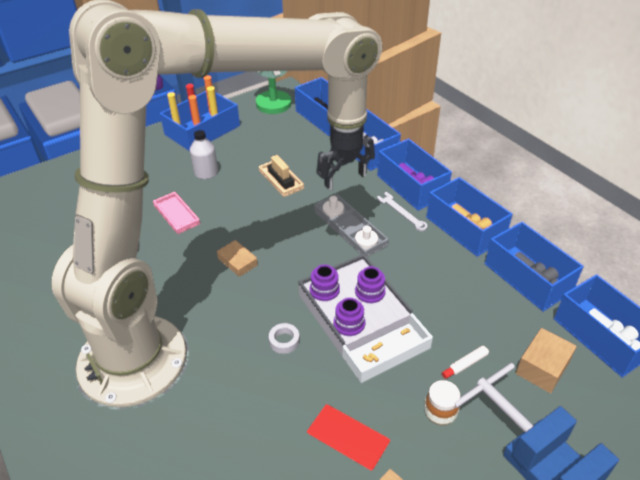

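All three housings stand on the plate at (325,282), (371,284) and (349,316). The caps are in the rack at (333,207) and (366,238), the scraper is in its tray, and the chips are in the gutter. Handing in.

```bash
python3 -c "
from h import *
print(workorder.job_done())"
```

```text
the job is handed in; nothing more can be done
None
```

The job is handed in at about 64 s of the 210 s limit, verdict not reported: the final pictures show all four chips in the gutter, the scraper upright in its tray, both caps in the rack and all three housings on the plate.

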